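Clear the offcuts and lock the strainer cups into the vacuum manifold

TASK

Clear every wooden offcut lying around the vacuum manifold into the grey tray first, so that the space under the two heads is free. Then fit each of the two strainer cups, one to a head, in any order: bring it under a head with its handle at the two thin ribs, push it up, swing the handle round to the broad rib at the front and let it down so that the lugs lock and the cup hangs level on its own. Do not disturb the tool holder, the rubber pad and the stop pin.

Things in the scene. Friction and masses are not known exactly. Their poses are not given: they have to be found in the camera images.
- cup_a_mid (a point): strainer cup of bright steel, 60 mm high, standing; this point: on its axis, half-way up. z is up; the black side handle points to -x. Foot 68 mm across, 58 mm above 28 mm; about 180 g. Three lugs near the rim reach 39 mm from the axis, 11 mm wide, 6 mm thick, undersides 22 mm above this point: one over the handle, the others 120 degrees from it.
- cup_b_mid (a point): strainer cup of bright steel, 60 mm high, standing; this point: on its axis, half-way up. z is up; the black side handle points to -x. Foot 68 mm across, 58 mm above 28 mm; about 180 g. Three lugs near the rim reach 39 mm from the axis, 11 mm wide, 6 mm thick, undersides 22 mm above this point: one over the handle, the others 120 degrees from it.
- cup_a_grip (a point): middle of the black handle grip of this cup, on a low arm: a bar 60 mm long (along x), 16 mm wide, 26 mm high. It lies 100 mm from the cup's axis (at -x) and 4 mm above the cup's half-height (34 mm above its underside).
- cup_b_grip (a point): middle of the black handle grip of this cup, on a low arm: a bar 60 mm long (along x), 16 mm wide, 26 mm high. It lies 100 mm from the cup's axis (at -x) and 4 mm above the cup's half-height (34 mm above its underside).
- head_left (a point): left (+y) bayonet head: a fixed aluminium cap 92 mm across, open below, underside 80 mm and top 131 mm above the worktop, free space under it. This point: on its vertical axis, where the centre of a locked cup lies (64 mm up). Front is -x, z up. Two thin ribs on the cap, 45 degrees from the front toward +y, mark where the handle points on entry; one broad rib at the front marks locked.
- head_right (a point): right (-y) bayonet head: a fixed aluminium cap 92 mm across, open below, underside 80 mm and top 131 mm above the worktop, free space under it. This point: on its vertical axis, where the centre of a locked cup lies (64 mm up). Front is -x, z up. Two thin ribs on the cap, 45 degrees from the front toward +y, mark where the handle points on entry; one broad rib at the front marks locked.
- head_left_ledge (a point): inside the left head, on its axis, top of the 6 mm ledge (inner radius 32 mm) that carries the lugs, 86 mm up; x, z as the head. The right head is the same. The lugs pass gaps in the ledge at the entry angle (6 degrees and 3 mm of play). Ridges 4 mm high on the ledge guard the pockets, so turn with the cup's centre 6 to 14 mm above its locked place; it strikes the roof at 17 mm.
- head_right_ledge (a point): the same for the right head. From entry the turn is 45 degrees, counter-clockwise seen from above, to handle at the front; end stops stand about 4 degrees beyond. Lowered there, the lugs drop behind the ridges and the cup hangs locked by its weight, with about 4 degrees and 3 mm of play.
- manifold: fixed grey stand of the vacuum manifold; origin on the worktop midway between the two head axes, which lie at y = +125 and -125 mm; x points to the back. Behind the heads, from 72 mm behind their axes, stands a plate 330 mm wide and 132 mm high, with a pipe above it up to 160 mm.
- tray: fixed open grey tray, 270 mm along its x, 170 mm along its y, walls 4 mm thick and 30 mm high, floor 4 mm; origin at the centre of its underside.
- offcut_thick_mid (a point): wooden offcut, 45 mm along its x, 110 mm long along its y, 22 mm high, lying in front of or between the heads; its centre. One of the three offcuts may be absent.
- offcut_long_mid (a point): wooden offcut, 32 mm along its x, 130 mm long along its y, 24 mm high, lying in front of or between the heads; its centre. One of the three offcuts may be absent.
- offcut_short_mid (a point): wooden offcut, 52 mm along its x, 75 mm long along its y, 18 mm high, lying in front of or between the heads; its centre. One of the three offcuts may be absent.
- offcut_thick: the same offcut; origin at the centre of its underside.
- offcut_long: the same offcut; origin at the centre of its underside.
- offcut_short: the same offcut; origin at the centre of its underside.
- toolholder_mid (a point): tool holder, steel, 64 mm across, 110 mm high, standing loose; its centre. Leave alone.
- pad_mid (a point): black rubber pad 66 x 118 x 17 mm lying loose; its centre. Leave alone.
- stop_pin_mid (a point): steel stop pin, 30 mm across, 63 mm high, standing loose; its centre. Leave alone.
- cup_a: the first cup; origin at the centre of its underside.
- cup_b: the second cup; origin at the centre of its underside.
Not all that is in view belongs to the job. What is shaped like the cup_b but green is not meant.

How it is judged:
By the outcome, as a careful person would: the job done as asked, in the order asked, and still so for the second after the job is handed in, with the robot touching nothing.
Of offcut_thick, offcut_long, offcut_short only 2 to 3 are there at a start; the rules pass over those that are not, and their reading is None.
At some moment in a run one of offcut_thick, offcut_long, offcut_short may be knocked a few centimetres aside while the robot is not near it.
Once in a run the grip may slacken for a moment while it holds something.
It also fails if it takes over 210 s, if anything falls off the work surface, if the arm or the gripper's body presses on something with over 40 N, if the wrist force passes 120 N, or if a joint passes its speed limit or range.

ROBOT

A 6-joint arm with a two-finger parallel gripper is mounted at the origin on a cart in front of the work surface, level with it; the furniture and walls round the work are solid. World frame = base frame: x ahead of the robot, y to its left, z up, the work surface at z = 0. Lengths are in m, angles in degrees, forces in N, time in s.
With the tool pointing down it reaches from about 0.3 to 0.75 m from the base axis. Payload 8.5 kg.
Tool frame: the origin (TCP) lies between the finger pads; the fingertips stand env.finger_overhang ahead of it and the grasp point (between the pads) lies 2 mm behind it (env.finger_overhang is the distance from the TCP to the fingertips, in m); z points along the fingers, y is the line along which they close (so a half turn about z gives the same grasp; the last joint's range is limited). The gripper opens to 85 mm and grips with 20 to 120 N. Pads are 22 mm wide; open, the fingers measure 114 mm over their backs; the gripper's body (76 mm by 85 mm) begins 54 mm behind the grasp point. The pads swing forward as they close: fully open they stand 13 mm farther back than shut.
Start: joints at [64.097, 21.807, 74.336, -0, 83.858, -12.336], TCP at [0.129, 0.535, 0.248] pointing down, gripper open.
Joint ranges: [-178.18, 178.18], [-50.72, 133.34], [12.68, 142.11], [-81.47, 261.47], [9.98, 163.14], [-165.26, 165.26]. Speed limits (degrees/s): [136.94, 136.94, 180, 180, 180, 180].

INTERFACE

Orientations are given as a 3x3 rotation matrix whose columns are the frame's x, y, z axes.
In Python, from rig import env gives the robot as it stands. The module is installed in compiled form; this text tells all that it offers.
- The arm moves only by the tool jog_arm, never from a script. Its arguments are lists of equal length, an entry for each row: "hand": the finger opening in m, from 0 to 0.0854; "travel": the shift along the world's x, y, z in m, a list of three; "yaw": the turn about the world's z in rad. A call has exactly 5 rows; each row shifts and turns the commanded pose from where the row before left it; what a row does not reach is not made up. A row lasts 1/8 s, in which the tool goes at most 62.5 mm and 10.7 degrees, less where a joint would pass 70% of its speed; a pose out of reach is approached as far as the arm can. A call is refused whole if a number of a shift passes 0.0625 or a number of a turn 0.188, either way. A call with a gripper value outside its range is refused whole. The fingers move at their own pace and stop on an object; "grip_force" is the grip in N (left out, the last holds). Time passes only in rows, so rows that do not move let the fingers close, or fill a call up. It gives the time, the measured TCP pose, the force, the opening and the grip force at its end, in the units of the state.
- env.observe(): the state, without advancing time (a new reading comes with each control period).
- env.get_image(name): name is "scene" or "side" or "wrist"; returns the picture (480x640x3 uint8, red, green, blue); there is no depth.
- env.calibration(name): a dict with "fx", "fy", "cx", "cy" (pixels), "position" and "rotation" of the camera in the world; the wrist camera has in their place "hand_eye" (4x4, takes a point from camera to tool coordinates, whose origin is the TCP and whose axes are the flange's). Camera axes: x right, y down, z forward; pixel columns grow to the right and rows downward; lengths in m; the calibration is good to about 2 mm. A picture is of the moment at which its call begins: read the wrist's pose just before it. calibration takes no time and is no camera call.
- env.close_job(): hands the job in; it is judged then, once.
The state is a dict: "time_s": time; "q": joint angles; "qvel": joint speeds; "joint_efforts": joint torques, N m; "position": TCP position; "tool_rot": TCP orientation; "ft_force": force on the tool from outside, world axes, zero at the start; "wrist_torque": the same for the moment, N m; "grip_width": finger opening in m; "gripper_force": force on a finger pad.
Only numpy, scipy, OpenCV 4.12 (cv2) and the standard library are available. Lean on these libraries where they do the work, as an engineer would, in place of code of your own. Each camera call takes 0.05 s, during which the arm holds its last target. There are 200 camera calls.

## Working session

There is one attempt and no reset: what is moved stays moved. The work goes in short steps, Python scripts to look and compute and a tool call to move; the robot and the scene stay as the last step left them, time stands still between calls to the robot, and variables do not carry over. Pictures are saved under pics/ and viewed, at most 14 in all, crops included, and the job is handed in when it is done.

Besides the shell and the picture viewer there is one more tool, called as a command line: name --pt "numbers of a row" for each row, then --argument value for the rest. jog_arm: Moves the arm, as the interface text tells. Its arguments: {"type":"object","properties":{"hand":{"type":"array"},"travel":{"type":"array"},"yaw":{"type":"array"},"grip_force":{"type":"number"}},"required":["hand","travel","yaw"]}

```bash
mkdir -p pics; cat > h.py <<'E'
import numpy as np, cv2
from rig import env
def snap(name,fn,crop=None,scale=1):
    im=env.get_image(name)[:,:,::-1].copy(); cv2.imwrite(f'pics/{fn}_raw.png',im)
    if crop: x0,y0,x1,y1=crop; im=im[y0:y1,x0:x1]
    if scale!=1: im=cv2.resize(im,None,fx=scale,fy=scale,interpolation=cv2.INTER_CUBIC)
    cv2.imwrite(f'pics/{fn}.png',im)
def cam(name):
    c=env.calibration(name)
    K=np.array([[c['fx'],0,c['cx']],[0,c['fy'],c['cy']],[0,0,1]])
    if 'hand_eye' in c:
        s=env.observe(); T=np.eye(4);T[:3,:3]=s['tool_rot'];T[:3,3]=s['position'];T=T@np.array(c['hand_eye']); return K,T[:3,:3],T[:3,3]
    return K,np.array(c['rotation']),np.array(c['position'])
def ray(C,u,v):
    K,R,p=C; d=R@np.linalg.solve(K,[u,v,1]); return p,d/np.linalg.norm(d)
def atz(C,u,v,z):
    p,d=ray(C,u,v); return p+d*(z-p[2])/d[2]
def tri(*cs):
    A=np.zeros((3,3));b=np.zeros(3)
    for C,u,v in cs:
        p,d=ray(C,u,v);M=np.eye(3)-np.outer(d,d);A+=M;b+=M@p
    return np.linalg.solve(A,b)
def proj(C,P):
    K,R,p=C; q=K@(R.T@(np.array(P)-p)); return q[:2]/q[2]
E
python3 - <<'E'
from h import *
np.set_printoptions(precision=4,suppress=True)
snap('scene','s0');snap('side','d0');snap('wrist','w0')
for n in('scene','side'): print(n,*cam(n))
print(env.finger_overhang, env.observe()); print(env.calibration('wrist'))
E
```

```text
scene [[603.865    0.     328.1516]
 [  0.     603.865  242.845 ]
 [  0.       0.       1.    ]] [[-0.8144 -0.2728  0.5122]
 [-0.5802  0.365  -0.7281]
 [ 0.0117 -0.8902 -0.4555]] [-0.3799  1.4524  0.9001]
side [[545.546    0.     323.4787]
 [  0.     545.546  237.1133]
 [  0.       0.       1.    ]] [[ 0.9999 -0.0037  0.0156]
 [-0.0147 -0.5948  0.8037]
 [ 0.0063 -0.8039 -0.5948]] [ 0.5451 -1.2045  1.0771]
0.017 {'time_s': 0.15, 'q': array([ 64.0963,  21.8341,  74.3726,   0.0011,  83.8568, -12.3349]), 'qvel': array([-0.0028, -0.0524, -0.1116,  0.0131, -0.0008, -0.0373]), 'joint_efforts': array([  0.0022, -44.8623, -23.1343,  -0.0002,   0.0038,   0.    ]), 'position': array([0.1289, 0.5345, 0.2478]), 'tool_rot': array([[-0.9721,  0.2346, -0.0005],
       [ 0.2346,  0.9721, -0.001 ],
       [ 0.0003, -0.0011, -1.    ]]), 'ft_force': array([-0.1769,  0.1855, -0.4356]), 'wrist_torque': array([ 0.0162, -0.0161,  0.0579]), 'gripper_force': 0.0, 'grip_width': 0.08551978822856666}
{'fx': 341.57827846210904, 'fy': 341.57827846210904, 'cx': 322.99877718192147, 'cy': 249.1264827047803, 'hand_eye': array([[-0.0011, -0.9628, -0.2701,  0.0674],
       [ 1.    , -0.0011, -0.0003,  0.0006],
       [ 0.    , -0.2701,  0.9628, -0.1265],
       [ 0.    ,  0.    ,  0.    ,  1.    ]])}
```

View pics/s0.png

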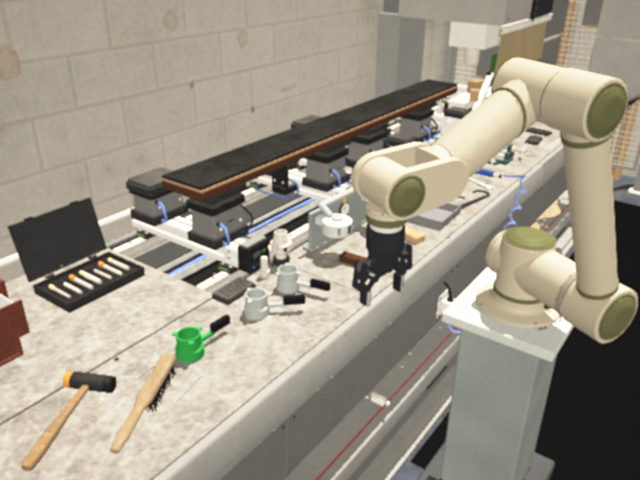

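View pics/d0.png

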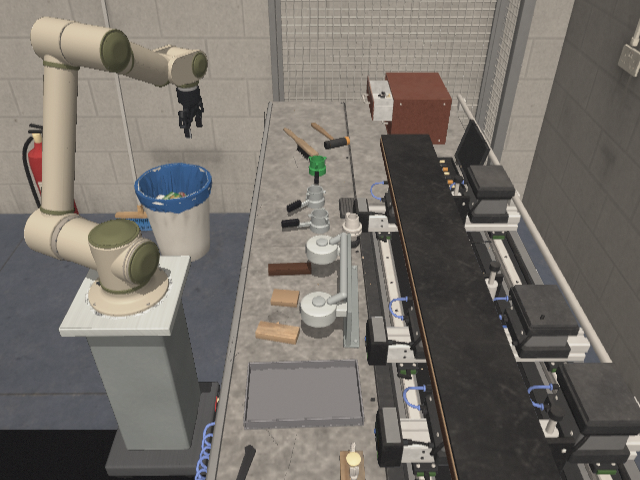

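The scene view is partly blocked by the arm. It shows the cups at about (258,303) and (288,280) and the green decoy at (190,343). The side view shows the cups at (316,196) and (318,220), the heads at (322,248) and (318,308), three offcuts at (290,268), (285,297) and (277,331), and the tray at (305,393). I'll enlarge the side view.

```bash
python3 - <<'E'
from h import *
np.set_printoptions(precision=3,suppress=True)
im=cv2.imread('pics/d0_raw.png')
cv2.imwrite('pics/d0a.png',cv2.resize(im[150:260,235:385],None,fx=5.3,fy=5.3,interpolation=cv2.INTER_CUBIC))
cv2.imwrite('pics/d0b.png',cv2.resize(im[235:350,235:385],None,fx=5.2,fy=5.2,interpolation=cv2.INTER_CUBIC))
C=cam('side')
for n,u,v,z in [('cupA',316,196,.03),('cupB',318,220,.03),('hl',322,243,.131),('hr',318,300,.131),('o1',290,268,.022),('o2',285,297,.02),('o3',277,331,.02),('tray',305,393,.03),('trayTL',249,363,.03),('TR',359,363,.03),('BL',247,426,.03),('BR',362,424,.03)]: print(n,atz(C,u,v,z))
E
```

```text
cupA [0.549 0.459 0.03 ]
cupB [0.555 0.308 0.03 ]
hl [0.565 0.046 0.131]
hr [ 0.552 -0.193  0.131]
o1 [0.469 0.065 0.022]
o2 [ 0.459 -0.061  0.02 ]
o3 [ 0.444 -0.192  0.02 ]
tray [ 0.521 -0.399  0.03 ]
trayTL [ 0.382 -0.308  0.03 ]
TR [ 0.652 -0.311  0.03 ]
BL [ 0.394 -0.486  0.03 ]
BR [ 0.647 -0.483  0.03 ]
```

View pics/d0a.png

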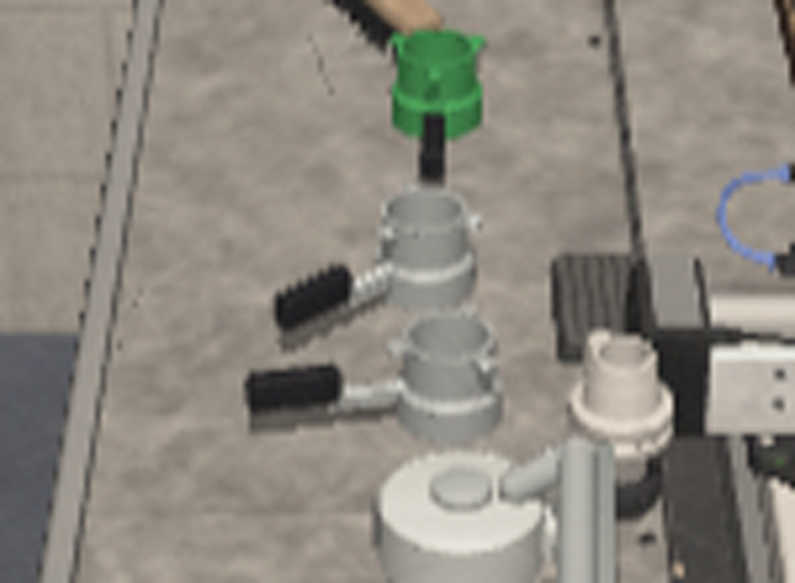

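View pics/d0b.png

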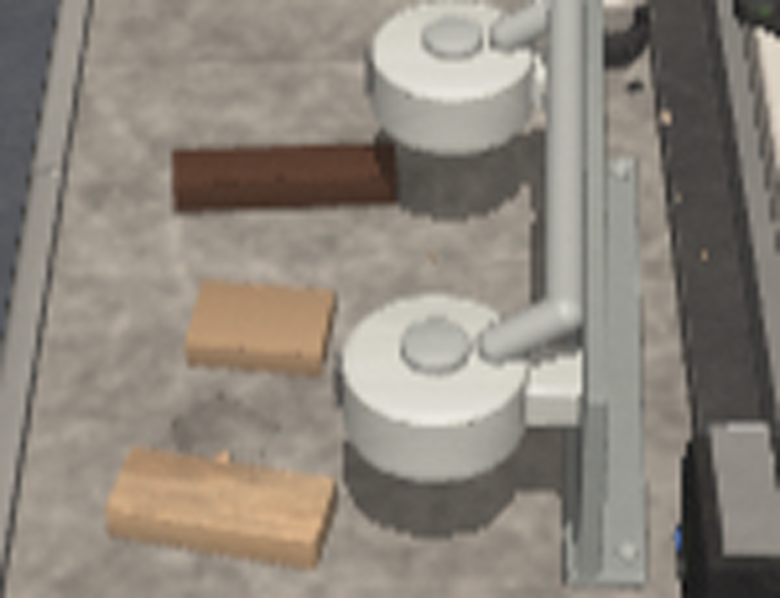

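Side-view crops: the two steel cups have handles toward -x (grips around (294,206) and (290,223) in the full image). The dark long offcut is at about (290,268), the short at about (285,297) and the thick at about (277,331). All of them lie with the long side along x. Next I'll go up for wrist views.

jog_arm --hand '[0.085, 0.085, 0.085, 0.085, 0.085]' --pt "0.027 -0.0155 0.0055" --pt "0.027 -0.0155 0.0055" --pt "0.027 -0.0155 0.0055" --pt "0.027 -0.0155 0.0055" --pt "0.027 -0.0155 0.0055" --yaw '[0.024, 0.024, 0.024, 0.024, 0.024]' --grip_force 60

```text
time_s: 0.78
position: [0.2648, 0.4565, 0.2758]
tool_rot: [[-0.993, 0.116, -0.0], [0.116, 0.993, -0.0], [0.0, -0.0, -1.0]]
ft_force: [0.1, -0.0, -0.5]
grip_width: 0.0849
gripper_force: 0.0
```

jog_arm --hand '[0.085, 0.085, 0.085, 0.085, 0.085]' --pt "0.027 -0.0155 0.0055" --pt "0.027 -0.0155 0.0055" --pt "0.027 -0.0155 0.0055" --pt "0.027 -0.0155 0.0055" --pt "0.027 -0.0155 0.0055" --yaw '[0.024, 0.024, 0.024, 0.024, 0.024]'

```text
time_s: 1.4
position: [0.3998, 0.379, 0.3033]
tool_rot: [[-1.0, -0.004, -0.001], [-0.004, 1.0, -0.0], [0.001, -0.0, -1.0]]
ft_force: [-0.8, 0.2, -1.2]
grip_width: 0.0851
gripper_force: 0.0
```

jog_arm --hand '[0.085, 0.085, 0.085, 0.085, 0.085]' --pt "0 0 0" --pt "0 0 0" --pt "0 0 0" --pt "0 0 0" --pt "0 0 0" --yaw '[0, 0, 0, 0, 0]'

```text
time_s: 2.02
position: [0.3987, 0.3798, 0.3034]
tool_rot: [[-1.0, -0.004, 0.0], [-0.004, 1.0, 0.0], [-0.0, 0.0, -1.0]]
ft_force: [-0.0, -0.1, -1.1]
grip_width: 0.0852
gripper_force: 0.0
```

```bash
cat >> h.py <<'E'
import pickle
def wsnap(fn,**k):
    C=cam('wrist'); pickle.dump(C,open(f'pics/{fn}.pkl','wb')); snap('wrist',fn,**k); return C
def wl(fn): return pickle.load(open(f'pics/{fn}.pkl','rb'))
E
python3 -c "
from h import *
wsnap('w1'); print(env.observe()['position'],env.observe()['tool_rot'])"
```

```text
[0.3987743  0.37981386 0.30335497] [[-9.99993442e-01 -3.62157428e-03  2.72991931e-05]
 [-3.62157270e-03  9.99993440e-01  5.77305482e-05]
 [-2.75080895e-05  5.76313036e-05 -9.99999998e-01]]
```

jog_arm --hand '[0.085, 0.085, 0.085, 0.085, 0.085]' --pt "0 -0.045 0" --pt "0 -0.045 0" --pt "0 -0.045 0" --pt "0 -0.045 0" --pt "0 -0.045 0" --yaw '[0, 0, 0, 0, 0]'

```text
time_s: 2.7
position: [0.3988, 0.1533, 0.3034]
tool_rot: [[-1.0, -0.003, 0.0], [-0.003, 1.0, -0.0], [-0.0, -0.0, -1.0]]
ft_force: [-0.4, -0.1, 0.6]
grip_width: 0.0849
gripper_force: 0.0
```

jog_arm --hand '[0.085, 0.085, 0.085, 0.085, 0.085]' --pt "0 -0.045 0" --pt "0 -0.045 0" --pt "0 -0.045 0" --pt "0 -0.03 0" --pt "0 -0.03 0" --yaw '[0, 0, 0, 0, 0]'

```text
time_s: 3.32
position: [0.3988, -0.0415, 0.3034]
tool_rot: [[-1.0, -0.003, 0.0], [-0.003, 1.0, -0.0], [-0.0, -0.0, -1.0]]
ft_force: [0.6, -0.4, 0.3]
grip_width: 0.0847
gripper_force: 0.0
```

jog_arm --hand '[0.085, 0.085, 0.085, 0.085, 0.085]' --pt "0 0 0" --pt "0 0 0" --pt "0 0 0" --pt "0 0 0" --pt "0 0 0" --yaw '[0, 0, 0, 0, 0]'

```text
time_s: 3.95
position: [0.399, -0.04, 0.3033]
tool_rot: [[-1.0, -0.004, 0.0], [-0.004, 1.0, 0.0], [-0.0, 0.0, -1.0]]
ft_force: [0.0, -0.1, 0.4]
grip_width: 0.0851
gripper_force: 0.0
```

```bash
python3 -c "
from h import *
wsnap('w2'); print(env.observe()['position'],env.observe()['tool_rot'])"
```

```text
[ 0.39901909 -0.04010552  0.30332245] [[-9.99993051e-01 -3.72799327e-03  2.80511310e-06]
 [-3.72799324e-03  9.99993051e-01  1.08366328e-05]
 [-2.84549250e-06  1.08261000e-05 -1.00000000e+00]]
```

View pics/w2.png

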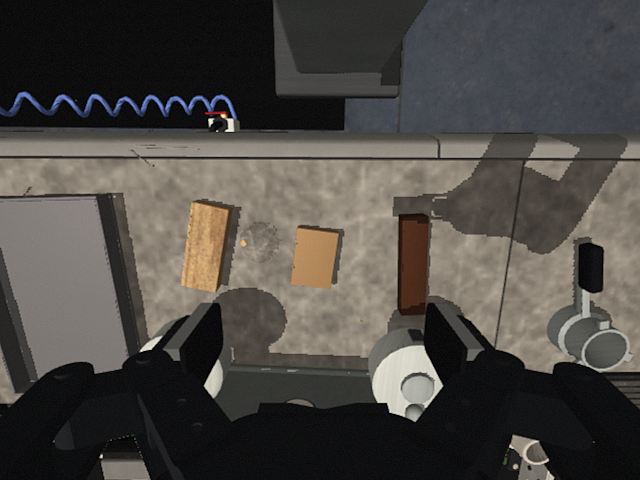

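View pics/w1.png

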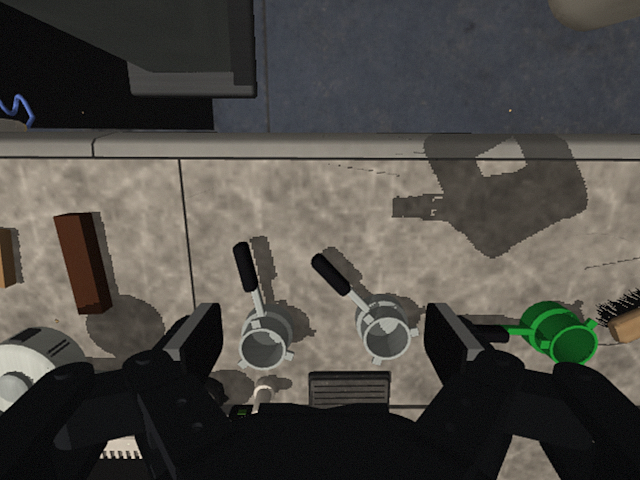

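w2 shows the offcuts from above: thick centred at about (205,246), short at (315,257) and long, dark, at (414,263). The left head's boss is at (418,388). w1 shows cup B with its rim at (264,350) and grip at (245,267), cup A with its rim at (386,337) and grip at (331,274), and the left head's boss at (14,388). Now I'll measure.

```bash
python3 - <<'E'
from h import *
np.set_printoptions(precision=4,suppress=True)
w1,w2,S=wl('w1'),wl('w2'),cam('side')
# heights by triangulating like corners in two views (side crop d0b: /5.2+235)
d=lambda u,v:(u/5.2+235,v/5.2+235)
print('thick NE-back corner', tri((w2,216,292),(S,*d(335,483))), tri((w2,192,201),(S,*d(132,450))))
print('short', tri((w2,338,229),(S,*d(206,283))), tri((w2,332,288),(S,*d(334,291))),tri((w2,291,286),(S,*d(322,345))))
print('long', tri((w2,398,213),(w1,54,215)), tri((w2,428,213),(w1,98,212)),tri((w2,399,313),(w1,78,313)),tri((w2,429,313),(w1,111,305)))
im=cv2.imread('pics/w2_raw.png'); hsv=cv2.cvtColor(im,cv2.COLOR_BGR2HSV)
m=((hsv[...,0]<20)&(hsv[...,1]>85)).astype(np.uint8)*255; m[:190]=0;m[330:]=0;m[:,:140]=0;m[:,460:]=0
m=cv2.morphologyEx(m,cv2.MORPH_OPEN,np.ones((3,3)))
cs,_=cv2.findContours(m,cv2.RETR_EXTERNAL,cv2.CHAIN_APPROX_SIMPLE)
for c in cs:
    if cv2.contourArea(c)>300:
        b=cv2.boxPoints(cv2.minAreaRect(c)); z={0:.022,1:.018,2:.024}[int(np.digitize(b[:,0].mean(),[260,365]))]
        P=np.array([atz(w2,*q,z) for q in b]); print(b.round(0).tolist(),'\n',P[:,:2],P.mean(0), np.linalg.norm(P[1]-P[0]),np.linalg.norm(P[2]-P[1]))
print('boss left',tri((w1,14,388),(w2,418,388)),tri((w2,418,388),(S,322.1,242.1)))
for n,a,b,r,g in [('B',(240,243),(252,292),(264,350),(0,0)),('A',(317,258),(346,290),(386,337),0)]:
    print(n,atz(w1,*a,.047)[:2],atz(w1,*b,.047)[:2],'rim',atz(w1,*r,.06)[:2])
E
```

```text
thick NE-back corner [ 0.504  -0.1786  0.0181] [ 0.3924 -0.1852  0.0463]
short [ 0.4252 -0.0202  0.0115] [ 0.4999 -0.0281  0.014 ] [ 0.4944 -0.0806  0.0221]
long [0.4032 0.0518 0.0169] [ 0.4043  0.0939 -0.0012] [0.533  0.0601 0.0222] [0.5294 0.1003 0.0174]
[[290.0, 284.0], [297.0, 225.0], [339.0, 230.0], [331.0, 289.0]] 
 [[ 0.4934 -0.0826]
 [ 0.4164 -0.0714]
 [ 0.4231 -0.0201]
 [ 0.5008 -0.0288]] [ 0.4584 -0.0507  0.018 ] 0.0778132779934134 0.05171293661307981
[[396.0, 314.0], [399.0, 213.0], [428.0, 214.0], [425.0, 315.0]] 
 [[0.5329 0.0554]
 [0.4006 0.0512]
 [0.4017 0.0864]
 [0.5341 0.0937]] [0.4673 0.0717 0.024 ] 0.13230562110002675 0.035170712264035855
[[179.0, 287.0], [192.0, 199.0], [233.0, 205.0], [220.0, 293.0]] 
 [[ 0.4966 -0.2237]
 [ 0.3843 -0.1962]
 [ 0.3912 -0.1479]
 [ 0.5045 -0.1718]] [ 0.4441 -0.1849  0.022 ] 0.115580191781373 0.04885092866437738
boss left [0.5667 0.0595 0.1269] [0.5664 0.0593 0.1252]
B [0.4317 0.2841] [0.4928 0.2947] rim [0.5638 0.3082]
A [0.4496 0.3732] [0.4899 0.4081] rim [0.5456 0.4569]
```

jog_arm --hand '[0.075, 0.075, 0.075, 0.075, 0.075]' --pt "0.009 -0.0292 -0.03" --pt "0.009 -0.0292 -0.03" --pt "0.009 -0.0292 -0.03" --pt "0.009 -0.0292 -0.03" --pt "0.009 -0.0292 -0.03" --yaw '[-0.046, -0.046, -0.046, -0.046, -0.046]' --grip_force 60

```text
time_s: 4.62
position: [0.4443, -0.1873, 0.1524]
tool_rot: [[-0.974, 0.226, 0.0], [0.226, 0.974, -0.0], [-0.0, -0.0, -1.0]]
ft_force: [0.1, 0.2, -0.3]
grip_width: 0.0748
gripper_force: 0.0
```

jog_arm --hand '[0.075, 0.075, 0.075, 0.075, 0.075]' --pt "0 0 -0.04" --pt "0 0 -0.04" --pt "0 0 -0.033" --pt "0 0 -0.015" --pt "0 0 -0.005" --yaw '[0, 0, 0, 0, 0]'

```text
time_s: 5.25
position: [0.4439, -0.1862, 0.0195]
tool_rot: [[-0.974, 0.225, -0.001], [0.225, 0.974, 0.001], [0.001, 0.001, -1.0]]
ft_force: [-0.5, 0.6, 0.4]
grip_width: 0.0751
gripper_force: 0.0
```

jog_arm --hand '[0.04, 0.035, 0.03, 0.03, 0.03]' --pt "0 0 0" --pt "0 0 0" --pt "0 0 0" --pt "0 0 0" --pt "0 0 0" --yaw '[0, 0, 0, 0, 0]'

```text
time_s: 5.88
position: [0.4444, -0.1866, 0.0212]
tool_rot: [[-0.974, 0.225, 0.002], [0.225, 0.974, -0.001], [-0.002, -0.001, -1.0]]
ft_force: [-0.8, 1.1, 6.3]
grip_width: 0.0437
gripper_force: 61.6
```

jog_arm --hand '[0.03, 0.03, 0.03, 0.03, 0.03]' --pt "0 0 0.02" --pt "0 0 0.03" --pt "0.002 -0.03 0.03" --pt "0.004 -0.04 0" --pt "0.004 -0.04 0" --yaw '[0, 0, 0.046, 0.046, 0.046]'

```text
time_s: 6.5
position: [0.4542, -0.2975, 0.1012]
tool_rot: [[-0.996, 0.087, 0.001], [0.087, 0.996, -0.001], [-0.001, -0.001, -1.0]]
ft_force: [-0.3, 0.2, -0.4]
grip_width: 0.0436
gripper_force: 61.2
```

jog_arm --hand '[0.03, 0.03, 0.03, 0.03, 0.03]' --pt "0.004 -0.04 0" --pt "0.004 -0.036 0" --pt "0 0 -0.02" --pt "0 0 -0.03" --pt "0 0 -0.02" --yaw '[0.046, 0.046, 0, 0, 0]'

```text
time_s: 7.12
position: [0.4617, -0.3721, 0.0293]
tool_rot: [[-1.0, -0.003, -0.001], [-0.003, 1.0, 0.001], [0.001, 0.001, -1.0]]
ft_force: [0.2, -0.1, -0.4]
grip_width: 0.0436
gripper_force: 61.2
```

jog_arm --hand '[0.03, 0.055, 0.055, 0.055, 0.055]' --pt "0 0 0" --pt "0 0 0" --pt "0 0 0" --pt "0 0 0.03" --pt "0 0 0.05" --yaw '[0, 0, 0, 0, 0]'

```text
time_s: 7.75
position: [0.4616, -0.3719, 0.1108]
tool_rot: [[-1.0, -0.003, -0.001], [-0.003, 1.0, 0.002], [0.001, 0.002, -1.0]]
ft_force: [-0.4, -1.0, 1.1]
grip_width: 0.0551
gripper_force: 0.0
```

jog_arm --hand '[0.08, 0.08, 0.08, 0.08, 0.08]' --pt "-0.01 0.05 0.03" --pt "-0.01 0.055 0.03" --pt "-0.01 0.055 0.03" --pt "-0.01 0.055 0.02" --pt "-0.01 0.055 0.02" --yaw '[0, 0, 0, 0, 0]'

```text
time_s: 8.38
position: [0.4117, -0.1023, 0.241]
tool_rot: [[-1.0, -0.003, 0.002], [-0.003, 1.0, -0.001], [-0.002, -0.001, -1.0]]
ft_force: [1.0, -0.1, -0.7]
grip_width: 0.0801
gripper_force: 0.0
```

jog_arm --hand '[0.08, 0.08, 0.08, 0.08, 0.08]' --pt "-0.004 0.046 0" --pt "-0.004 0.005 0" --pt "0 0 0" --pt "0 0 0" --pt "0 0 0" --yaw '[0, 0, 0, 0, 0]'

```text
time_s: 9.0
position: [0.4045, -0.0539, 0.2393]
tool_rot: [[-1.0, -0.002, -0.0], [-0.002, 1.0, 0.0], [0.0, 0.0, -1.0]]
ft_force: [0.4, -0.2, 0.7]
grip_width: 0.0799
gripper_force: 0.0
```

```bash
cat >> h.py <<'E'
def wood(fn,C,zt=.02):
    im=cv2.imread(f'pics/{fn}_raw.png'); hsv=cv2.cvtColor(im,cv2.COLOR_BGR2HSV)
    m=((hsv[...,0]<20)&(hsv[...,1]>85)).astype(np.uint8)*255; m[:150]=0
    m=cv2.morphologyEx(m,cv2.MORPH_OPEN,np.ones((3,3)))
    cs,_=cv2.findContours(m,cv2.RETR_EXTERNAL,cv2.CHAIN_APPROX_SIMPLE)
    for c in cs:
        if cv2.contourArea(c)>800:
            b=cv2.boxPoints(cv2.minAreaRect(c)); P=np.array([atz(C,*q,zt) for q in b])
            e=P[1]-P[0]; f=P[2]-P[1]; l=e if e@e>f@f else f; a=np.degrees(np.arctan2(l[1],l[0]))
            print('px',b.mean(0).round(),'xy',P.mean(0)[:2].round(4),'size',np.linalg.norm(e).round(4),np.linalg.norm(f).round(4),'ang',round((a+90)%180-90,1))
E
python3 -c "
from h import *
C=wsnap('w3');print(env.observe()['position']);wood('w3',C)"
```

```text
[ 0.40447654 -0.05371902  0.23926631]
px [326. 269.] xy [ 0.4577 -0.0507] size 0.078 0.0515 ang -8.3
px [ 29. 273.] xy [ 0.4641 -0.3696] size 0.0613 0.12 ang -0.1
px [441. 265.] xy [0.4539 0.0721] size 0.1066 0.0375 ang 2.8
```

jog_arm --hand '[0.08, 0.08, 0.08, 0.08, 0.08]' --pt "0.014 0.001 -0.03" --pt "0.013 0.001 -0.035" --pt "0.013 0.001 -0.035" --pt "0.013 0 -0.035" --pt "0 0 -0.03" --yaw '[-0.036, -0.036, -0.036, -0.037, 0]'

```text
time_s: 9.68
position: [0.458, -0.0505, 0.0729]
tool_rot: [[-0.99, 0.142, -0.0], [0.142, 0.99, 0.0], [0.0, 0.0, -1.0]]
ft_force: [0.9, -1.2, -0.1]
grip_width: 0.08
gripper_force: 0.0
```

jog_arm --hand '[0.08, 0.08, 0.08, 0.045, 0.04]' --pt "0 0 -0.03" --pt "0 0 -0.018" --pt "0 0 -0.007" --pt "0 0 0" --pt "0 0 0" --yaw '[0, 0, 0, 0, 0]'

```text
time_s: 10.3
position: [0.4577, -0.0502, 0.0204]
tool_rot: [[-0.99, 0.141, 0.001], [0.141, 0.99, -0.001], [-0.001, -0.0, -1.0]]
ft_force: [-0.7, -0.7, 0.5]
grip_width: 0.0502
gripper_force: 62.3
```

jog_arm --hand '[0.04, 0.04, 0.04, 0.04, 0.04]' --pt "0 0 0" --pt "0 0 0" --pt "0 0 0.02" --pt "0 0 0.03" --pt "0 0 0.03" --yaw '[0, 0, 0, 0, 0]'

```text
time_s: 10.92
position: [0.4572, -0.0499, 0.1006]
tool_rot: [[-0.99, 0.141, 0.0], [0.141, 0.99, -0.0], [-0.0, 0.0, -1.0]]
ft_force: [-0.0, -0.2, -1.3]
grip_width: 0.0504
gripper_force: 62.6
```

jog_arm --hand '[0.04, 0.04, 0.04, 0.04, 0.04]' --pt "0 -0.05 0" --pt "0 -0.055 0" --pt "0 -0.055 0" --pt "0 -0.055 0" --pt "0 -0.055 0" --yaw '[0.03, 0.03, 0.03, 0.03, 0.025]'

```text
time_s: 11.55
position: [0.457, -0.3218, 0.0998]
tool_rot: [[-1.0, -0.004, 0.0], [-0.004, 1.0, -0.0], [-0.0, -0.0, -1.0]]
ft_force: [1.4, -0.2, 0.0]
grip_width: 0.0507
gripper_force: 62.6
```

jog_arm --hand '[0.04, 0.04, 0.04, 0.04, 0.04]' --pt "0.042 -0.018 0" --pt "0.042 -0.018 0" --pt "0.042 -0.018 0" --pt "0 0 -0.03" --pt "0 0 -0.025" --yaw '[0, 0, 0, 0, 0]'

```text
time_s: 12.18
position: [0.5835, -0.3738, 0.0434]
tool_rot: [[-1.0, -0.004, -0.0], [-0.004, 1.0, 0.0], [0.0, 0.0, -1.0]]
ft_force: [-0.4, 0.1, -1.5]
grip_width: 0.0503
gripper_force: 62.7
```

jog_arm --hand '[0.04, 0.04, 0.06, 0.06, 0.06]' --pt "0 0 -0.015" --pt "0 0 0" --pt "0 0 0" --pt "0 0 0.01" --pt "0 0 0.05" --yaw '[0, 0, 0, 0, 0]'

```text
time_s: 12.8
position: [0.5825, -0.3733, 0.0887]
tool_rot: [[-1.0, -0.003, -0.003], [-0.003, 1.0, 0.003], [0.003, 0.003, -1.0]]
ft_force: [0.7, -0.3, 1.0]
grip_width: 0.0601
gripper_force: 0.0
```

jog_arm --hand '[0.06, 0.06, 0.06, 0.06, 0.06]' --pt "-0.03 0.01 0.04" --pt "-0.045 0.01 0.04" --pt "-0.05 0.03 0.03" --pt "-0.04 0.04 0.02" --pt "-0.02 0.055 0" --yaw '[0, 0, 0, 0, 0]'

```text
time_s: 13.42
position: [0.3995, -0.2301, 0.2208]
tool_rot: [[-1.0, -0.001, 0.004], [-0.001, 1.0, -0.004], [-0.004, -0.004, -1.0]]
ft_force: [0.5, 0.2, 0.5]
grip_width: 0.0598
gripper_force: 0.0
```

jog_arm --hand '[0.06, 0.06, 0.06, 0.06, 0.06]' --pt "0 0.06 0" --pt "0 0.06 0" --pt "0 0.06 0" --pt "0 0.05 0" --pt "0 0.02 0" --yaw '[0, 0, 0, 0, 0]'

```text
time_s: 14.05
position: [0.4003, 0.0218, 0.2195]
tool_rot: [[-1.0, -0.006, 0.003], [-0.006, 1.0, -0.0], [-0.003, -0.0, -1.0]]
ft_force: [0.3, 0.0, -0.6]
grip_width: 0.0598
gripper_force: 0.0
```

jog_arm --hand '[0.06, 0.06, 0.06, 0.06, 0.06]' --pt "0 0 0" --pt "0 0 0" --pt "0 0 0" --pt "0 0 0" --pt "0 0 0" --yaw '[0, 0, 0, 0, 0]'

```text
time_s: 14.68
position: [0.4007, 0.0192, 0.218]
tool_rot: [[-1.0, -0.003, -0.0], [-0.003, 1.0, 0.0], [0.0, 0.0, -1.0]]
ft_force: [0.2, 1.0, -1.0]
grip_width: 0.0601
gripper_force: 0.0
```

```bash
python3 -c "
from h import *
C=wsnap('w4');print(env.observe()['position'],env.observe()['tool_rot']);wood('w4',C,.024);snap('side','d4')"
```

```text
[0.40070385 0.01933971 0.21799663] [[-9.99996445e-01 -2.66478942e-03 -9.92380943e-05]
 [-2.66479138e-03  9.99996449e-01  1.95694088e-05]
 [ 9.91855936e-05  1.98337880e-05 -9.99999995e-01]]
px [376. 288.] xy [0.4667 0.0731] size 0.0325 0.1333 ang 3.2
```

jog_arm --hand '[0.06, 0.06, 0.06, 0.06, 0.06]' --pt "0.013 0.014 -0.03" --pt "0.013 0.014 -0.035" --pt "0.013 0.013 -0.035" --pt "0.012 0.013 -0.035" --pt "0 0 -0.03" --yaw '[0.01, 0.01, 0.01, 0.01, 0]'

```text
time_s: 15.4
position: [0.4522, 0.0742, 0.0517]
tool_rot: [[-0.999, -0.044, 0.0], [-0.044, 0.999, 0.0], [-0.0, 0.0, -1.0]]
ft_force: [0.9, -0.8, 0.4]
grip_width: 0.0599
gripper_force: 0.0
```

jog_arm --hand '[0.06, 0.06, 0.06, 0.025, 0.02]' --pt "0 0 -0.02" --pt "0 0 -0.009" --pt "0 0 -0.004" --pt "0 0 0" --pt "0 0 0" --yaw '[0, 0, 0, 0, 0]'

```text
time_s: 16.02
position: [0.4521, 0.0736, 0.0209]
tool_rot: [[-0.999, -0.043, 0.002], [-0.043, 0.999, -0.0], [-0.002, -0.0, -1.0]]
ft_force: [0.4, 0.2, 0.0]
grip_width: 0.031
gripper_force: 59.5
```

jog_arm --hand '[0.02, 0.02, 0.02, 0.02, 0.02]' --pt "0 0 0" --pt "0 0 0" --pt "-0.01 -0.01 0.01" --pt "-0.015 -0.02 0.03" --pt "-0.01 -0.04 0.04" --yaw '[0, 0, 0, 0, -0.04]'

```text
time_s: 16.65
position: [0.4149, 0.0033, 0.1008]
tool_rot: [[-1.0, -0.004, -0.002], [-0.004, 1.0, 0.001], [0.002, 0.001, -1.0]]
ft_force: [0.9, -0.7, -0.3]
grip_width: 0.0305
gripper_force: 59.6
```

jog_arm --hand '[0.02, 0.02, 0.02, 0.02, 0.02]' --pt "0 -0.055 0" --pt "0 -0.055 0" --pt "0 -0.055 0" --pt "0 -0.055 0" --pt "0 -0.055 0" --yaw '[0, 0, 0, 0, 0]'

```text
time_s: 17.27
position: [0.4154, -0.2733, 0.1006]
tool_rot: [[-1.0, -0.003, -0.0], [-0.003, 1.0, 0.0], [0.0, 0.0, -1.0]]
ft_force: [1.0, -0.8, -0.2]
grip_width: 0.0305
gripper_force: 59.8
```

jog_arm --hand '[0.02, 0.02, 0.02, 0.02, 0.02]' --pt "0.03 -0.055 0" --pt "0.03 -0.055 0" --pt "0.03 -0.055 0" --pt "0 0 -0.03" --pt "0 0 -0.025" --yaw '[0, 0, 0, 0, 0]'

```text
time_s: 17.9
position: [0.5053, -0.4365, 0.0442]
tool_rot: [[-1.0, -0.002, -0.001], [-0.002, 1.0, 0.001], [0.001, 0.001, -1.0]]
ft_force: [-0.6, -0.2, -1.0]
grip_width: 0.0308
gripper_force: 59.7
```

jog_arm --hand '[0.02, 0.02, 0.041, 0.041, 0.041]' --pt "0 0 -0.014" --pt "0 0 0" --pt "0 0 0" --pt "0 0 0.01" --pt "0 0 0.05" --yaw '[0, 0, 0, 0, 0]'

```text
time_s: 18.52
position: [0.5058, -0.4354, 0.0907]
tool_rot: [[-1.0, -0.003, -0.002], [-0.003, 1.0, 0.003], [0.002, 0.003, -1.0]]
ft_force: [0.1, -0.0, 0.5]
grip_width: 0.0411
gripper_force: 0.0
```

jog_arm --hand '[0.041, 0.041, 0.041, 0.041, 0.041]' --pt "-0.025 0.01 0.04" --pt "-0.035 0.03 0.04" --pt "-0.035 0.04 0.04" --pt "-0.03 0.05 0.03" --pt "0 0.05 0" --yaw '[0, 0, 0, 0, 0]'

```text
time_s: 19.15
position: [0.3841, -0.2603, 0.241]
tool_rot: [[-1.0, -0.001, 0.005], [-0.001, 1.0, -0.006], [-0.005, -0.006, -1.0]]
ft_force: [0.8, -0.1, -0.3]
grip_width: 0.041
gripper_force: 0.0
```

jog_arm --hand '[0.041, 0.041, 0.041, 0.041, 0.041]' --pt "0 0.02 0" --pt "0 0 0" --pt "0 0 0" --pt "0 0 0" --pt "0 0 0" --yaw '[0, 0, 0, 0, 0]'

```text
time_s: 19.77
position: [0.385, -0.2414, 0.2369]
tool_rot: [[-1.0, -0.002, -0.0], [-0.002, 1.0, 0.0], [0.0, 0.0, -1.0]]
ft_force: [-0.1, 0.3, -0.1]
grip_width: 0.0413
gripper_force: 0.0
```

```bash
python3 -c "
from h import *
C=wsnap('w5');print(env.observe()['position'],env.observe()['tool_rot']);wood('w5',C,.026)"
```

```text
[ 0.3849788  -0.24127949  0.23697616] [[-9.99996430e-01 -2.65460374e-03 -3.06140871e-04]
 [-2.65468047e-03  9.99996445e-01  2.50521997e-04]
 [ 3.05474746e-04  2.51333808e-04 -9.99999922e-01]]
px [ 38. 411.] xy [ 0.6123 -0.5774] size 0.089 0.0693 ang -89.9
px [148. 319.] xy [ 0.4923 -0.4319] size 0.0426 0.0832 ang 1.3
px [202. 291.] xy [ 0.4609 -0.3698] size 0.05 0.1159 ang 0.3
```

View pics/w5.png

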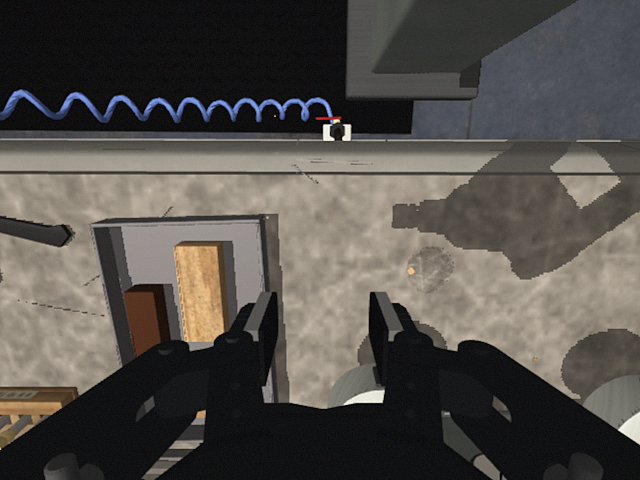

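The tray holds all three offcuts: dark long at (148,320), thick at (202,291) and short further back behind the gripper. The area in front of the heads is free. Now I'll take close looks at both heads.

jog_arm --hand '[0.085, 0.085, 0.085, 0.085, 0.085]' --pt "0.015 0.017 0.021" --pt "0.015 0.017 0.021" --pt "0.015 0.017 0.021" --pt "0 0 0" --pt "0 0 0" --yaw '[0, 0, 0, 0, 0]'

```text
time_s: 20.45
position: [0.4295, -0.1901, 0.2993]
tool_rot: [[-1.0, -0.003, -0.001], [-0.003, 1.0, 0.001], [0.001, 0.001, -1.0]]
ft_force: [-0.3, 0.0, -0.3]
grip_width: 0.0848
gripper_force: 0.0
```

```bash
python3 -c "
from h import *
C=wsnap('w6');print(env.observe()['position'])"
```

```text
[ 0.42938711 -0.19015475  0.29924123]
```

jog_arm --hand '[0.085, 0.085, 0.085, 0.085, 0.085]' --pt "0 0.05 0" --pt "0 0.055 0" --pt "0 0.055 0" --pt "0 0.055 0" --pt "0 0.03 0" --yaw '[0, 0, 0, 0, 0]'

```text
time_s: 21.12
position: [0.4293, 0.0567, 0.2996]
tool_rot: [[-1.0, -0.004, -0.001], [-0.004, 1.0, 0.0], [0.001, 0.0, -1.0]]
ft_force: [0.1, -0.4, -0.4]
grip_width: 0.0849
gripper_force: 0.0
```

jog_arm --hand '[0.085, 0.085, 0.085, 0.085, 0.085]' --pt "0 0.005 0" --pt "0 0 0" --pt "0 0 0" --pt "0 0 0" --pt "0 0 0" --yaw '[0, 0, 0, 0, 0]'

```text
time_s: 21.75
position: [0.43, 0.0598, 0.3002]
tool_rot: [[-1.0, -0.002, -0.0], [-0.002, 1.0, -0.0], [0.0, -0.0, -1.0]]
ft_force: [0.4, 0.2, 1.2]
grip_width: 0.085
gripper_force: 0.0
```

```bash
python3 -c "
from h import *
C=wsnap('w7');print(env.observe()['position'])
a=cv2.imread('pics/w6_raw.png')[270:420,220:440];b=cv2.imread('pics/w7_raw.png')[270:420,220:440]
cv2.imwrite('pics/heads.png',cv2.resize(np.vstack([a,b]),None,fx=2,fy=2,interpolation=cv2.INTER_CUBIC))"
```

```text
[0.43000139 0.05989315 0.30016865]
```

View pics/heads.png

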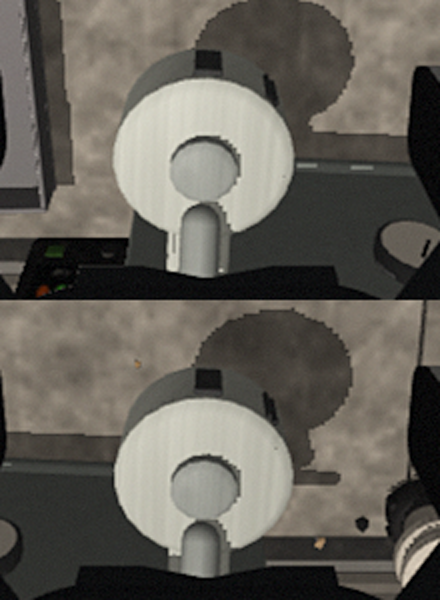

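```bash
python3 - <<'E'
from h import *
from scipy.optimize import least_squares
np.set_printoptions(precision=4,suppress=True)
S=cam('side'); t=np.linspace(0,2*np.pi,721)
def ext(C,x,y,r,z):
    P=np.array([proj(C,(x+r*np.cos(a),y+r*np.sin(a),z)) for a in t]); return P[:,0].min(),P[:,0].max(),P[:,1].min(),P[:,1].max()
for n,w,L,R,T,B,g in [('right','w6',276.5,367,309.5,(322,354.5),(.556,-.19)),('left','w7',277,366.5,319,(323,363.5),(.566,.06))]:
    C=wl(w)
    f=lambda p:(lambda e:[e[0]-L,e[1]-R,e[2]-T])(ext(C,p[0],p[1],p[2],.131))
    s=least_squares(f,[*g,.046]); print(n,s.x,s.fun,'boss z.131/.14',atz(C,*B,.131)[:2],atz(C,*B,.14)[:2])
d=lambda u,v:(u/5.2+235,v/5.2+235)
# side view discs: left edge, right edge, bottom of top disc
for n,L,R,B,g in [('left',373,533,100,(.566,.06)),('right',343,527,403,(.556,-.19))]:
    f=lambda p:(lambda e:[e[0]-d(L,0)[0],e[1]-d(R,0)[0],e[3]-d(0,B)[1]])(ext(S,p[0],p[1],p[2],.131))
    s=least_squares(f,[*g,.046]);print('side',n,s.x)
print('boss tri L',tri((wl('w7'),323,363.5),(S,*d(452,38)),(wl('w1'),14,388)),'R',tri((wl('w6'),322,354.5),(S,*d(435,345))))
# broad rib foot (top edge centre) angles
for n,w,u,v,h in [('right','w6',220+208/2,270+70/2,None),('left','w7',220+208/2,270+89/2,None)]:
    print(n,'rib',atz(wl(w),u,v,.115))
E
```

```text
right [ 0.5479 -0.1907  0.0442] [ 0.  0. -0.] boss z.131/.14 [ 0.5519 -0.1904] [ 0.5461 -0.1904]
left [0.5591 0.059  0.0442] [0. 0. 0.] boss z.131/.14 [0.5635 0.0602] [0.5574 0.0602]
side left [0.5654 0.0376 0.044 ]
side right [ 0.5538 -0.1926  0.0446]
boss tri L [0.5666 0.059  0.1255] R [ 0.5544 -0.1909  0.1256]
right rib [ 0.5065 -0.1885  0.115 ]
left rib [0.5181 0.0612 0.115 ]
```

jog_arm --hand '[0.045, 0.045, 0.045, 0.045, 0.045]' --pt "0.006 0.046 -0.03" --pt "0.006 0.046 -0.03" --pt "0.007 0.046 -0.04" --pt "0.007 0.046 -0.04" --pt "0.007 0.046 -0.04" --yaw '[0.036, 0.036, 0.036, 0.036, 0.036]' --grip_force 110

```text
time_s: 22.42
position: [0.4632, 0.2917, 0.119]
tool_rot: [[-0.983, -0.183, 0.001], [-0.183, 0.983, 0.0], [-0.001, 0.0, -1.0]]
ft_force: [0.1, 0.0, 0.5]
grip_width: 0.0453
gripper_force: 0.0
```

jog_arm --hand '[0.045, 0.045, 0.045, 0.045, 0.045]' --pt "0 0 0" --pt "0 0 0" --pt "0 0 0" --pt "0 0 0" --pt "0 0 0" --yaw '[0, 0, 0, 0, 0]'

```text
time_s: 23.05
position: [0.4632, 0.2898, 0.1208]
tool_rot: [[-0.983, -0.181, 0.001], [-0.181, 0.983, 0.0], [-0.001, 0.0, -1.0]]
ft_force: [-0.1, -0.1, -0.7]
grip_width: 0.0452
gripper_force: 0.0
```

```bash
python3 - <<'E'
from h import *
np.set_printoptions(precision=4,suppress=True)
w1,S=wl('w1'),cam('side'); d=lambda u,v:(u/5.3+235,v/5.3+150)
print('B bar end',tri((w1,240,243),(S,*d(246,375))),'A',tri((w1,317,258),(S,*d(277,300))))
print('rims: B',tri((w1,264,350),(S,*d(449,340))),'A',tri((w1,386,337),(S,*d(424,214))))
C=wsnap('w8'); print(env.observe()['position'],env.observe()['q'])
snap('scene','s8');
a=cv2.imread('pics/w8_raw.png')[180:400,215:435]; b=cv2.imread('pics/s8_raw.png')[180:290,270:380]
cv2.imwrite('pics/m8.png',np.hstack([cv2.resize(a,None,fx=1.8,fy=1.8),cv2.resize(b,None,fx=3.6,fy=3.6,interpolation=cv2.INTER_CUBIC)]))
E
```

```text
B bar end [0.4333 0.2834 0.0439] A [0.4505 0.373  0.0417]
rims: B [0.5634 0.3069 0.056 ] A [0.5467 0.4572 0.0556]
[0.4631 0.2899 0.1206] [ 19.6313  28.6821  86.0169  -0.0011  65.2582 -80.8333]
```

View pics/m8.png

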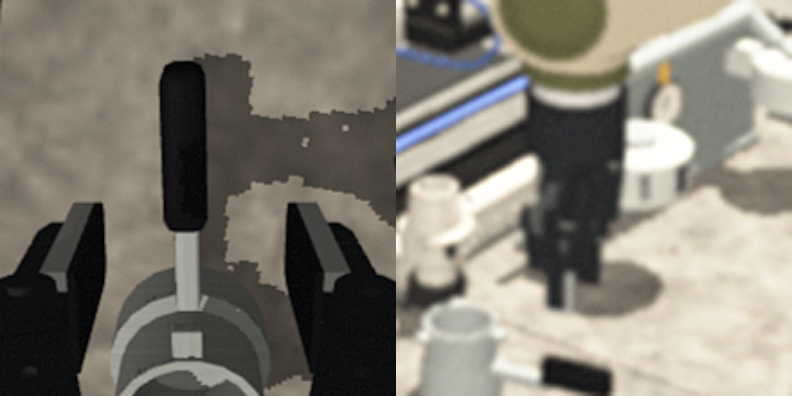

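```bash
python3 - <<'E'
from h import *
C=wl('w8')
f=lambda u,v:(u/1.8+215,v/1.8+180)
a=atz(C,*f(183,62),.047);b=atz(C,*f(187,232),.047);print(a,b,(a+b)/2,np.linalg.norm(a-b),np.degrees(np.arctan2(*(b-a)[1::-1])))
E
```

```text
[0.43204417 0.28041659 0.047     ] [0.49193232 0.29252966 0.047     ] [0.46198825 0.28647313 0.047     ] 0.0611008728359984 11.434469712002414
```

jog_arm --hand '[0.045, 0.045, 0.045, 0.045, 0.045]' --pt "-0.001 -0.0035 -0.02" --pt "0 0 -0.03" --pt "0 0 -0.025" --pt "0 0 -0.01" --pt "0 0 -0.0036" --yaw '[0.016, 0, 0, 0, 0]'

```text
time_s: 23.78
position: [0.4621, 0.2868, 0.0316]
tool_rot: [[-0.98, -0.198, 0.0], [-0.198, 0.98, 0.0], [-0.0, 0.0, -1.0]]
ft_force: [0.1, 0.2, 0.0]
grip_width: 0.0447
gripper_force: 0.0
```

jog_arm --hand '[0.03, 0.01, 0.01, 0.01, 0.01]' --pt "0 0 0" --pt "0 0 0" --pt "0 0 0" --pt "0 0 0" --pt "0 0 0" --yaw '[0, 0, 0, 0, 0]'

```text
time_s: 24.4
position: [0.4623, 0.2869, 0.0323]
tool_rot: [[-0.98, -0.198, 0.001], [-0.198, 0.98, 0.0], [-0.001, 0.0, -1.0]]
ft_force: [-2.3, -0.9, 5.6]
grip_width: 0.0146
gripper_force: 107.2
```

```bash
python3 - <<'E'
from h import *
C=wsnap('w9');snap('side','d9');snap('scene','s9'); s=env.observe();print(s['position'],s['tool_rot'],s['grip_width'])
a=cv2.imread('pics/d9_raw.png')[180:320,240:400]
cv2.imwrite('pics/m9.png',cv2.resize(a,None,fx=4.2,fy=4.2,interpolation=cv2.INTER_CUBIC))
E
```

```text
[0.46229141 0.28682834 0.0322769 ] [[-9.80214841e-01 -1.97931946e-01  1.34530740e-03]
 [-1.97931602e-01  9.80215758e-01  3.85178633e-04]
 [-1.39493067e-03  1.11278963e-04 -9.99999021e-01]] 0.014450092127554808
```

View pics/m9.png

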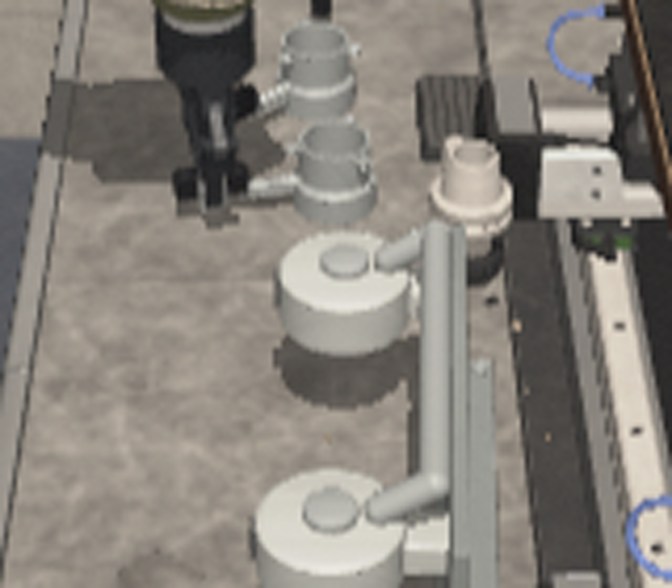

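```bash
cat >> h.py <<'E'
_t=np.linspace(0,2*np.pi,361)
def xu(C,L,R,y,z,x0=.56,r=None):
    "x of a horizontal circle (given y,z) from its left/right image edges; also r"
    from scipy.optimize import least_squares
    def f(p):
        P=np.array([proj(C,(p[0]+p[1]*np.cos(a),y+p[1]*np.sin(a),z)) for a in _t]); return [P[:,0].min()-L,P[:,0].max()-R]
    return least_squares(f,[x0,.04]).x
E
python3 - <<'E'
from h import *
S=cam('side'); g=lambda u:240+u/4.2
print('cup foot',xu(S,g(294),g(375),.307,.024),'rim',xu(S,g(301),g(371),.307,.06))
print('L',xu(S,g(280),g(410),.059,.128),'R',xu(S,g(257),g(404),-.191,.128))
# cup from w8: foot/rim circle edges in crop (1.8,215,180)
C=wl('w8')
E
```

```text
cup foot [0.56100507 0.03254527] rim [0.56211817 0.02779939]
L [0.56578186 0.04482093] R [0.55387679 0.04422628]
```

Side view: cup B is gripped by its handle, with its foot centred at about u=319.6. The left head is at u=322.1 and the right head at u=318.7. I'll carry B low to a point in front of the right head, turning to the entry angle on the way.

jog_arm --hand '[0.01, 0.01, 0.01, 0.01, 0.01]' --pt "0 0 0.006" --pt "0 0 0.007" --pt "-0.02 0 0" --pt "-0.03 -0.02 0" --pt "-0.03 -0.03 0" --yaw '[0, 0, 0, -0.05, -0.1]'

```text
time_s: 25.18
position: [0.381, 0.2365, 0.0448]
tool_rot: [[-0.999, -0.048, 0.0], [-0.048, 0.999, 0.0], [-0.0, 0.0, -1.0]]
ft_force: [0.4, -1.5, -1.7]
grip_width: 0.0141
gripper_force: 107.3
```

jog_arm --hand '[0.01, 0.01, 0.01, 0.01, 0.01]' --pt "-0.004 -0.039 0" --pt "-0.004 -0.039 0" --pt "-0.004 -0.039 0" --pt "-0.004 -0.039 0" --pt "-0.004 -0.039 0" --yaw '[-0.098, -0.098, -0.098, -0.098, -0.098]'

```text
time_s: 25.8
position: [0.3619, 0.0405, 0.0449]
tool_rot: [[-0.903, 0.429, 0.001], [0.429, 0.903, -0.0], [-0.001, 0.0, -1.0]]
ft_force: [1.3, -1.0, -2.0]
grip_width: 0.0143
gripper_force: 107.3
```

jog_arm --hand '[0.01, 0.01, 0.01, 0.01, 0.01]' --pt "-0.004 -0.039 0" --pt "-0.004 -0.039 0" --pt "-0.004 -0.039 0" --pt "0 -0.041 0" --pt "0 0 0" --yaw '[-0.098, -0.098, -0.098, -0.097, 0]'

```text
time_s: 26.42
position: [0.3505, -0.1187, 0.0449]
tool_rot: [[-0.67, 0.742, 0.002], [0.742, 0.67, -0.001], [-0.002, 0.0, -1.0]]
ft_force: [-0.1, 0.3, -1.8]
grip_width: 0.0145
gripper_force: 107.6
```

jog_arm --hand '[0.01, 0.01, 0.01, 0.01, 0.01]' --pt "0 0 0" --pt "0 0 0" --pt "0 0 0" --pt "0 0 0" --pt "0 0 0" --yaw '[0, 0, 0, 0, 0]'

```text
time_s: 27.05
position: [0.35, -0.1161, 0.0446]
tool_rot: [[-0.674, 0.739, 0.0], [0.739, 0.674, -0.0], [-0.0, -0.0, -1.0]]
ft_force: [0.3, -0.0, -2.2]
grip_width: 0.0145
gripper_force: 107.6
```

```bash
python3 - <<'E'
from h import *
np.set_printoptions(precision=4,suppress=True)
snap('side','d10');snap('scene','s10');C=wsnap('w10'); s=env.observe();print(s['position'],s['tool_rot'],s['ft_force'],s['wrist_torque'],s['q'])
a=cv2.imread('pics/d10_raw.png')[240:350,220:380]; b=cv2.imread('pics/w10_raw.png')[200:400,215:435]
a=cv2.resize(a,None,fx=5,fy=5,interpolation=cv2.INTER_CUBIC)
cv2.imwrite('pics/m10.png',a)
E
```

```text
[ 0.35   -0.1162  0.0446] [[-0.6736  0.7391 -0.0001]
 [ 0.7391  0.6736  0.0001]
 [ 0.0001 -0.     -1.    ]] [-0.269   0.2773 -1.6105] [ 0.1397  0.1404 -0.0402] [-36.9529  23.2146 118.2727  -0.0001  38.5186 -79.3013]
```

View pics/m10.png

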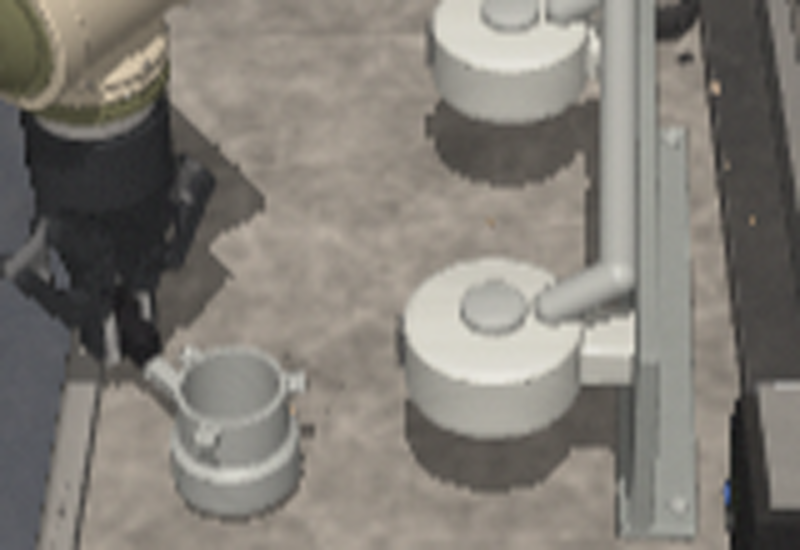

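```bash
python3 - <<'E'
from h import *
from scipy.optimize import least_squares
np.set_printoptions(precision=4,suppress=True)
S=cam('side'); g=lambda u,v:(220+u/5,240+v/5)
def full(L,R,T,B,z,x0,y0,r0):
    def f(p):
        P=np.array([proj(S,(p[0]+p[2]*np.cos(a),p[1]+p[2]*np.sin(a),z)) for a in np.linspace(0,6.283,361)]); e=[P[:,0].min(),P[:,0].max(),P[:,1].min(),P[:,1].max()]
        return [e[0]-g(L,0)[0],e[1]-g(R,0)[0],e[2]-g(0,T)[1],e[3]-g(0,B)[1]]
    s=least_squares(f,[x0,y0,r0]); return s.x,s.fun
print('rim',full(179,286,346,430,.0723,.418,-.19,.029))
print('foot top',full(173,301,398,482,.0403,.418,-.19,.034))
for z in(.125,.131): print('head R',z,full(404,582,258,384,z,.554,-.19,.045))
print('foot',xu(S,g(173,0)[0],g(301,0)[0],-.191,.03,.418))
s=env.observe();print('pred',s['position'][:2]-.101*s['tool_rot'][:2,0])
E
```

```text
rim (array([ 0.4193, -0.1943,  0.0285]), array([-0.3758,  0.3769,  0.5385, -0.5212]))
foot top (array([ 0.4202, -0.2   ,  0.0321]), array([ 0.4226, -0.424 , -0.594 ,  0.5728]))
head R 0.125 (array([ 0.5536, -0.2003,  0.0451]), array([-0.1207,  0.1208,  0.1788, -0.1696]))
head R 0.131 (array([ 0.5535, -0.2066,  0.0448]), array([-0.1207,  0.1208,  0.1788, -0.1696]))
foot [0.4191 0.0335]
pred [ 0.418  -0.1909]
```

jog_arm --hand '[0.01, 0.01, 0.01, 0.01, 0.01]' --pt "0.03 0 0" --pt "0.035 0 0" --pt "0.035 0 0" --pt "0.025 0 0" --pt "0.01 0 0" --yaw '[0, 0, 0, 0, 0]'

```text
time_s: 27.82
position: [0.4858, -0.1162, 0.0444]
tool_rot: [[-0.674, 0.739, 0.0], [0.739, 0.674, -0.0], [-0.0, 0.0, -1.0]]
ft_force: [-0.2, -0.4, -0.9]
grip_width: 0.0141
gripper_force: 107.7
```

jog_arm --hand '[0.01, 0.01, 0.01, 0.01, 0.01]' --pt "0 0 0" --pt "0 0 0" --pt "0 0 0.003" --pt "0 0 0.003" --pt "0 0 0.002" --yaw '[0, 0, 0, 0, 0]'

```text
time_s: 28.45
position: [0.4849, -0.1163, 0.0529]
tool_rot: [[-0.673, 0.739, 0.0], [0.739, 0.673, -0.0], [-0.0, 0.0, -1.0]]
ft_force: [0.1, -0.4, -2.7]
grip_width: 0.0142
gripper_force: 107.7
```

```bash
python3 - <<'E'
from h import *
np.set_printoptions(precision=4,suppress=True)
snap('side','d11');snap('scene','s11'); s=env.observe();print(s['position'],s['ft_force'],s['wrist_torque'],s['position'][:2]-.101*s['tool_rot'][:2,0])
a=cv2.imread('pics/d11_raw.png')[270:350,270:370]; b=cv2.imread('pics/s11_raw.png')[190:270,300:400]
cv2.imwrite('pics/m11.png',np.hstack([cv2.resize(x,None,fx=4,fy=6,interpolation=cv2.INTER_CUBIC) for x in (a,b)]))
E
```

```text
[ 0.485  -0.1163  0.0529] [ 0.1518  0.045  -2.026 ] [0.1903 0.1769 0.0207] [ 0.553 -0.191]
```

View pics/m11.png

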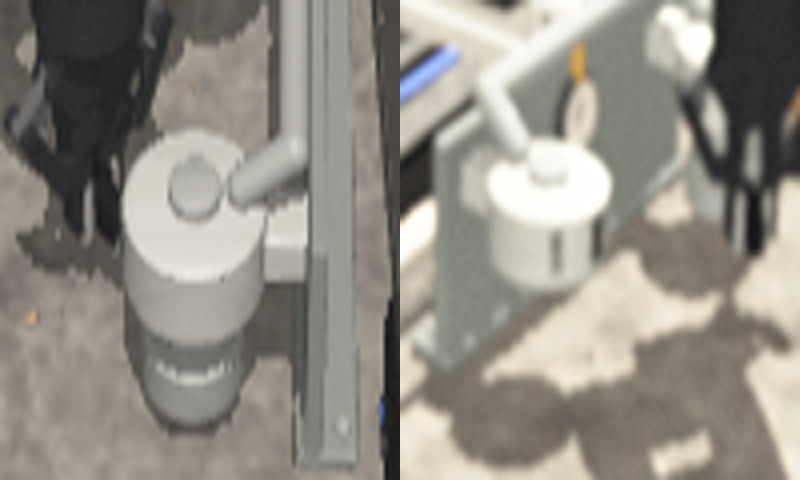

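The cup sits centred under the right head (cup centre at crop u=195.5, head 194.5). I'll push it up in small steps and watch the force.

jog_arm --hand '[0.01, 0.01, 0.01, 0.01, 0.01]' --pt "0 0 0.002" --pt "0 0 0.002" --pt "0 0 0.001" --pt "0 0 0" --pt "0 0 0" --yaw '[0, 0, 0, 0, 0]'

```text
time_s: 29.18
position: [0.4849, -0.1163, 0.0576]
tool_rot: [[-0.674, 0.739, -0.0], [0.739, 0.674, 0.0], [0.0, -0.0, -1.0]]
ft_force: [-0.6, 0.1, -2.0]
grip_width: 0.0146
gripper_force: 107.7
```

jog_arm --hand '[0.01, 0.01, 0.01, 0.01, 0.01]' --pt "0 0 0.002" --pt "0 0 0.001" --pt "0 0 0.001" --pt "0 0 0" --pt "0 0 0" --yaw '[0, 0, 0, 0, 0]'

```text
time_s: 29.8
position: [0.4849, -0.1163, 0.0616]
tool_rot: [[-0.674, 0.739, -0.0], [0.739, 0.674, -0.0], [0.0, -0.0, -1.0]]
ft_force: [1.3, 0.4, -1.6]
grip_width: 0.0144
gripper_force: 107.7
```

```bash
python3 - <<'E'
from h import *
np.set_printoptions(precision=4,suppress=True)
s=env.observe();print(s['position'],s['ft_force'],s['wrist_torque'])
print(tri((wl('w7'),323,363.5),(cam('scene'),300+147/4,190+162/6)))
E
```

```text
[ 0.4849 -0.1163  0.0616] [ 1.2636  0.4133 -1.5657] [0.1034 0.0907 0.0117]
[0.5673 0.0605 0.1274]
```

jog_arm --hand '[0.01, 0.01, 0.01, 0.01, 0.01]' --pt "0 0 0.002" --pt "0 0 0.002" --pt "0 0 0.002" --pt "0 0 0" --pt "0 0 0" --yaw '[0, 0, 0, 0, 0]'

```text
time_s: 30.42
position: [0.485, -0.1162, 0.0676]
tool_rot: [[-0.674, 0.739, -0.0], [0.739, 0.674, 0.0], [0.0, -0.0, -1.0]]
ft_force: [-0.1, -0.2, -1.7]
grip_width: 0.0145
gripper_force: 107.7
```

jog_arm --hand '[0.01, 0.01, 0.01, 0.01, 0.01]' --pt "0 0 0.003" --pt "0 0 0.003" --pt "0 0 0.0025" --pt "0 0 0" --pt "0 0 0" --yaw '[0, 0, 0, 0, 0]'

```text
time_s: 31.05
position: [0.4849, -0.1162, 0.0761]
tool_rot: [[-0.674, 0.739, -0.0], [0.739, 0.674, 0.0], [0.0, -0.0, -1.0]]
ft_force: [0.1, -0.1, -1.6]
grip_width: 0.0145
gripper_force: 107.7
```

```bash
python3 - <<'E'
from h import *
np.set_printoptions(precision=4,suppress=True)
s=env.observe();print(s['position'],s['ft_force'],s['wrist_torque'])
c=s['position'][:2]-.101*s['tool_rot'][:2,0]; print(c)
a=np.arctan2(*s['tool_rot'][1::-1,0]);
for k in range(0,6):
    th=a+k*np.radians(45)/5; print(k,(c+.101*np.array([np.cos(th),np.sin(th)])).round(4),np.degrees(th).round(1))
E
```

```text
[ 0.4849 -0.1162  0.0761] [ 0.0706 -0.0623 -1.5697] [ 0.1163  0.0996 -0.0028]
[ 0.553  -0.1909]
0 [ 0.4849 -0.1162] 132.3
1 [ 0.4741 -0.1278] 141.3
2 [ 0.4652 -0.1409] 150.3
3 [ 0.4584 -0.1553] 159.3
4 [ 0.454  -0.1705] 168.3
5 [ 0.4521 -0.1862] 177.3
```

jog_arm --hand '[0.01, 0.01, 0.01, 0.01, 0.01]' --pt "-0.0054 -0.0058 0" --pt "-0.0054 -0.0058 0" --pt "-0.0045 -0.0065 0" --pt "-0.0044 -0.0066 0" --pt "0 0 0" --yaw '[0.0785, 0.0785, 0.0785, 0.0785, 0]'

```text
time_s: 31.68
position: [0.4651, -0.1412, 0.076]
tool_rot: [[-0.868, 0.496, -0.0], [0.496, 0.868, 0.0], [0.0, -0.0, -1.0]]
ft_force: [-0.1, 0.1, -1.0]
grip_width: 0.0142
gripper_force: 107.6
```

jog_arm --hand '[0.01, 0.01, 0.01, 0.01, 0.01]' --pt "-0.0034 -0.0072 0" --pt "-0.0034 -0.0072 0" --pt "-0.0022 -0.0076 0" --pt "-0.0022 -0.0076 0" --pt "0 0 0" --yaw '[0.0785, 0.0785, 0.0785, 0.0785, 0]'

```text
time_s: 32.3
position: [0.4541, -0.1706, 0.076]
tool_rot: [[-0.979, 0.205, -0.0], [0.205, 0.979, -0.0], [0.0, -0.0, -1.0]]
ft_force: [0.3, 0.7, -2.0]
grip_width: 0.0145
gripper_force: 107.6
```

jog_arm --hand '[0.01, 0.01, 0.01, 0.01, 0.01]' --pt "-0.001 -0.0079 0" --pt "-0.0009 -0.0078 0" --pt "0 0 0" --pt "0 0 0" --pt "0 0 0" --yaw '[0.0785, 0.0785, 0, 0, 0]'

```text
time_s: 32.92
position: [0.4522, -0.1859, 0.0761]
tool_rot: [[-0.999, 0.048, -0.0], [0.048, 0.999, 0.0], [0.0, 0.0, -1.0]]
ft_force: [0.1, 0.3, -1.2]
grip_width: 0.0144
gripper_force: 107.6
```

jog_arm --hand '[0.01, 0.01, 0.01, 0.01, 0.01]' --pt "0 0 -0.003" --pt "0 0 -0.002" --pt "0 0 -0.002" --pt "0 0 0" --pt "0 0 0" --yaw '[0, 0, 0, 0, 0]'

```text
time_s: 33.55
position: [0.4522, -0.1863, 0.0691]
tool_rot: [[-0.999, 0.047, 0.0], [0.047, 0.999, -0.0], [-0.0, -0.0, -1.0]]
ft_force: [0.4, -0.3, -1.3]
grip_width: 0.0146
gripper_force: 107.6
```

jog_arm --hand '[0.01, 0.01, 0.01, 0.01, 0.01]' --pt "0 0 -0.001" --pt "0 0 -0.001" --pt "0 0 -0.001" --pt "0 0 0" --pt "0 0 0" --yaw '[0, 0, 0, 0, 0]'

```text
time_s: 34.17
position: [0.4523, -0.1864, 0.0664]
tool_rot: [[-0.999, 0.047, 0.001], [0.047, 0.999, -0.0], [-0.001, -0.0, -1.0]]
ft_force: [-1.1, 0.7, 4.1]
grip_width: 0.0143
gripper_force: 108.5
```

```bash
python3 - <<'E'
from h import *
np.set_printoptions(precision=4,suppress=True)
s=env.observe();print(s['position'],s['ft_force'],s['wrist_torque'])
E
```

```text
[ 0.4523 -0.1864  0.0664] [-1.0694  0.69    4.0753] [ 0.0734 -0.0067  0.0056]
```

jog_arm --hand '[0.02, 0.03, 0.04, 0.04, 0.04]' --pt "0 0 0" --pt "0 0 0" --pt "0 0 0" --pt "0 0 0" --pt "0 0 0" --yaw '[0, 0, 0, 0, 0]'

```text
time_s: 34.8
position: [0.4522, -0.1863, 0.0661]
tool_rot: [[-0.999, 0.047, -0.0], [0.047, 0.999, 0.0], [0.0, 0.0, -1.0]]
ft_force: [-0.2, -0.5, -0.2]
grip_width: 0.04
gripper_force: 0.0
```

jog_arm --hand '[0.04, 0.04, 0.04, 0.04, 0.04]' --pt "0 0 0.01" --pt "0 0 0.02" --pt "-0.005 0 0.03" --pt "-0.01 0 0.03" --pt "-0.02 0 0.03" --yaw '[0, 0, 0, 0, 0]'

```text
time_s: 35.42
position: [0.417, -0.1863, 0.1877]
tool_rot: [[-0.999, 0.046, 0.001], [0.046, 0.999, -0.001], [-0.001, -0.001, -1.0]]
ft_force: [-0.2, -0.7, -0.3]
grip_width: 0.0398
gripper_force: 0.0
```

jog_arm --hand '[0.04, 0.04, 0.04, 0.04, 0.04]' --pt "-0.01 0.03 0.02" --pt "-0.005 0.05 0.02" --pt "0 0.06 0.02" --pt "0 0.06 0" --pt "0 0.06 0" --yaw '[0, 0, 0, 0, 0]'

```text
time_s: 36.05
position: [0.4017, 0.0748, 0.2469]
tool_rot: [[-0.999, 0.047, 0.002], [0.047, 0.999, -0.0], [-0.002, -0.0, -1.0]]
ft_force: [1.8, -0.4, 1.0]
grip_width: 0.0399
gripper_force: 0.0
```

jog_arm --hand '[0.04, 0.04, 0.04, 0.04, 0.04]' --pt "0 0.06 0" --pt "0 0.06 0" --pt "0 0.05 0" --pt "0 0.04 0" --pt "0 0.02 0" --yaw '[0, 0, 0, 0, 0]'

```text
time_s: 36.67
position: [0.4016, 0.3049, 0.2464]
tool_rot: [[-0.999, 0.045, 0.0], [0.045, 0.999, 0.0], [-0.0, 0.0, -1.0]]
ft_force: [-0.0, -0.1, 0.6]
grip_width: 0.04
gripper_force: 0.0
```

jog_arm --hand '[0.04, 0.04, 0.04, 0.04, 0.04]' --pt "0 0 0" --pt "0 0 0" --pt "0 0 0" --pt "0 0 0" --pt "0 0 0" --yaw '[0, 0, 0, 0, 0]'

```text
time_s: 37.3
position: [0.4023, 0.3027, 0.2459]
tool_rot: [[-0.999, 0.047, 0.0], [0.047, 0.999, -0.0], [-0.0, -0.0, -1.0]]
ft_force: [0.3, 0.3, -0.1]
grip_width: 0.0398
gripper_force: 0.0
```

```bash
python3 - <<'E'
from h import *
np.set_printoptions(precision=4,suppress=True)
s=env.observe();print(s['position'],s['tool_rot'][:2,0],s['q'])
wsnap('w12');snap('side','d12')
a=cv2.imread('pics/w12_raw.png')[150:400,180:480]; b=cv2.imread('pics/d12_raw.png')[265:365,240:380]
cv2.imwrite('pics/m12.png',np.hstack([cv2.resize(a,(420,350)),cv2.resize(b,(380,350),interpolation=cv2.INTER_CUBIC)]))
E
```

```text
[0.4023 0.3027 0.2459] [-0.9989  0.0473] [ 23.4666  17.2384  81.7664  -0.0029  80.9915 -63.823 ]
```

View pics/m12.png

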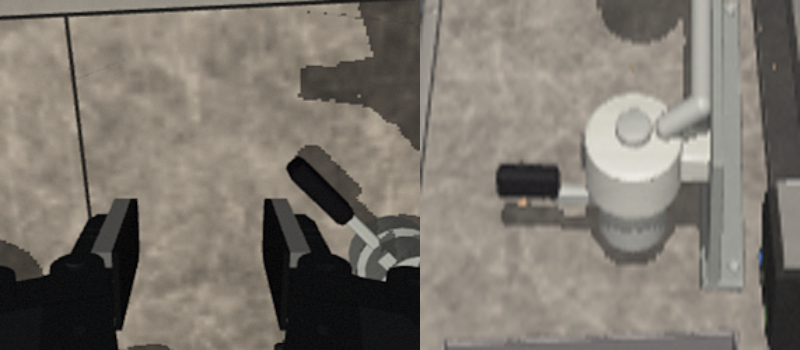

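Right pane: cup B hangs under the right head with its handle level and pointing to the front. Left pane: cup A's grip runs from crop (291,161) to (347,221).

```bash
python3 - <<'E'
from h import *
np.set_printoptions(precision=4,suppress=True)
C=wl('w12');f=lambda u,v:(u/1.4+180,v/1.4+150)
a=atz(C,*f(292,160),.047);b=atz(C,*f(348,221),.047);print(a,b,(a+b)/2,np.linalg.norm(a-b),np.degrees(np.arctan2(*(b-a)[1::-1])))
# dark-pixel fit of the bar, both pictures
for n,box in(('w12',(370,240,445,325)),('w1',(305,245,355,300))):
    im=cv2.imread(f'pics/{n}_raw.png'); x0,y0,x1,y1=box; m=(im[y0:y1,x0:x1].max(2)<32).astype(np.uint8)
    k,l,st,_=cv2.connectedComponentsWithStats(m); i=1+st[1:,4].argmax(); ys,xs=np.where(l==i)
    r=cv2.minAreaRect(np.c_[xs+x0,ys+y0].astype(np.float32)); bp=cv2.boxPoints(r); P=np.array([atz(wl(n),*q,.045) for q in bp])
    e,g=P[1]-P[0],P[2]-P[1]; L=e if e@e>g@g else g
    print(n,P.mean(0),np.linalg.norm(e),np.linalg.norm(g),np.degrees(np.arctan2(L[1],L[0])))
E
```

```text
[0.4452 0.3667 0.047 ] [0.4949 0.4084 0.047 ] [0.47   0.3876 0.047 ] 0.06488520632912562 39.98563616191114
w12 [0.4707 0.3875 0.045 ] 0.0157131540704727 0.06348675140758137 42.4976419500704
w1 [0.4705 0.3896 0.045 ] 0.017953729709202778 0.059974954456719284 43.90022368764879
```

jog_arm --hand '[0.045, 0.045, 0.045, 0.045, 0.045]' --pt "0.017 0.021 -0.03" --pt "0.017 0.021 -0.03" --pt "0.017 0.021 -0.03" --pt "0.017 0.022 -0.03" --pt "0 0 -0.005" --yaw '[0.156, 0.156, 0.156, 0.156, 0.156]'

```text
time_s: 38.02
position: [0.4702, 0.3886, 0.1181]
tool_rot: [[-0.739, -0.674, -0.003], [-0.674, 0.739, -0.002], [0.003, 0.001, -1.0]]
ft_force: [0.9, -0.5, 0.3]
grip_width: 0.0449
gripper_force: 0.0
```

jog_arm --hand '[0.045, 0.045, 0.045, 0.045, 0.045]' --pt "0 0 0" --pt "0 0 0" --pt "0 0 0" --pt "0 0 0" --pt "0 0 0" --yaw '[0, 0, 0, 0, 0]'

```text
time_s: 38.65
position: [0.4702, 0.388, 0.1211]
tool_rot: [[-0.743, -0.669, 0.0], [-0.669, 0.743, 0.0], [-0.0, -0.0, -1.0]]
ft_force: [0.1, 0.8, 0.3]
grip_width: 0.045
gripper_force: 0.0
```

```bash
python3 - <<'E'
from h import *
np.set_printoptions(precision=4,suppress=True)
s=env.observe();print(s['position'],s['tool_rot'][:2,0],np.degrees(np.arctan2(*s['tool_rot'][1::-1,0])))
wsnap('w13');snap('side','d13')
for n,box in(('w13',(285,190,355,320)),('w8',(285,190,355,320))):
    im=cv2.imread(f'pics/{n}_raw.png'); x0,y0,x1,y1=box; m=(im[y0:y1,x0:x1].max(2)<32).astype(np.uint8)
    k,l,st,_=cv2.connectedComponentsWithStats(m); i=1+st[1:,4].argmax(); ys,xs=np.where(l==i)
    r=cv2.minAreaRect(np.c_[xs+x0,ys+y0].astype(np.float32)); bp=cv2.boxPoints(r); P=np.array([atz(wl(n),*q,.046) for q in bp])
    e,g=P[1]-P[0],P[2]-P[1]; L=e if e@e>g@g else g
    print(n,r,P.mean(0),np.linalg.norm(e),np.linalg.norm(g),np.degrees(np.arctan2(L[1],L[0])))
E
```

```text
[0.4702 0.388  0.1211] [-0.7433 -0.6689] -138.01589190612628
w13 ((321.5, 266.5), (93.0, 25.0), 90.0) [0.4724 0.388  0.046 ] 0.014962277354010086 0.06101527951291073 42.4171161242149
w8 ((316.63201904296875, 260.54449462890625), (93.3306884765625, 24.612071990966797), 88.63607025146484) [0.4617 0.2857 0.046 ] 0.014637643562240595 0.060532158101226224 11.958282351762943
```

jog_arm --hand '[0.045, 0.045, 0.045, 0.045, 0.045]' --pt "0.002 0.0005 -0.02" --pt "0 0 -0.03" --pt "0 0 -0.025" --pt "0 0 -0.01" --pt "0 0 -0.004" --yaw '[0.006, 0, 0, 0, 0]' --grip_force 110

```text
time_s: 39.38
position: [0.4723, 0.3886, 0.0319]
tool_rot: [[-0.739, -0.674, 0.0], [-0.674, 0.739, 0.0], [-0.0, -0.0, -1.0]]
ft_force: [-0.0, -0.2, 0.6]
grip_width: 0.045
gripper_force: 0.0
```

jog_arm --hand '[0.03, 0.01, 0.01, 0.01, 0.01]' --pt "0 0 0" --pt "0 0 0" --pt "0 0 0" --pt "0 0 0" --pt "0 0 0" --yaw '[0, 0, 0, 0, 0]'

```text
time_s: 40.0
position: [0.4725, 0.3887, 0.0326]
tool_rot: [[-0.739, -0.674, 0.001], [-0.674, 0.739, 0.001], [-0.001, -0.0, -1.0]]
ft_force: [-1.4, -0.7, 6.6]
grip_width: 0.0144
gripper_force: 107.3
```

jog_arm --hand '[0.01, 0.01, 0.01, 0.01, 0.01]' --pt "0 0 0.006" --pt "0 0 0.0065" --pt "-0.02 -0.01 0" --pt "-0.03 -0.02 0" --pt "-0.03 -0.025 0" --yaw '[0, 0, 0, -0.06, -0.11]'

```text
time_s: 40.62
position: [0.3912, 0.333, 0.0445]
tool_rot: [[-0.844, -0.537, -0.0], [-0.537, 0.844, -0.0], [0.0, -0.0, -1.0]]
ft_force: [-0.0, -0.3, -1.6]
grip_width: 0.0143
gripper_force: 107.3
```

jog_arm --hand '[0.01, 0.01, 0.01, 0.01, 0.01]' --pt "-0.003 -0.0143 0" --pt "-0.003 -0.0143 0" --pt "-0.003 -0.0143 0" --pt "-0.003 -0.0143 0" --pt "-0.003 -0.0143 0" --yaw '[-0.1, -0.1, -0.1, -0.1, -0.1]'

```text
time_s: 41.25
position: [0.3771, 0.2616, 0.0446]
tool_rot: [[-0.998, -0.066, -0.0], [-0.066, 0.998, 0.0], [0.0, 0.0, -1.0]]
ft_force: [0.1, -0.7, -2.6]
grip_width: 0.0143
gripper_force: 107.2
```

jog_arm --hand '[0.01, 0.01, 0.01, 0.01, 0.01]' --pt "-0.003 -0.0143 0" --pt "-0.003 -0.0143 0" --pt "-0.003 -0.0143 0" --pt "-0.003 -0.0143 0" --pt "-0.003 -0.0143 0" --yaw '[-0.1, -0.1, -0.1, -0.1, -0.1]'

```text
time_s: 41.88
position: [0.3622, 0.1901, 0.0446]
tool_rot: [[-0.907, 0.421, 0.0], [0.421, 0.907, 0.0], [-0.0, 0.0, -1.0]]
ft_force: [0.6, 0.2, -2.5]
grip_width: 0.0142
gripper_force: 107.2
```

jog_arm --hand '[0.01, 0.01, 0.01, 0.01, 0.01]' --pt "0 -0.0143 0" --pt "0 -0.0143 0" --pt "0 -0.0143 0" --pt "0 -0.0143 0" --pt "0 0 0" --yaw '[-0.1, -0.1, -0.1, -0.1, 0]'

```text
time_s: 42.5
position: [0.3623, 0.1329, 0.0446]
tool_rot: [[-0.674, 0.739, 0.0], [0.739, 0.674, 0.0], [-0.0, 0.0, -1.0]]
ft_force: [0.8, -0.2, -2.0]
grip_width: 0.0147
gripper_force: 107.2
```

jog_arm --hand '[0.01, 0.01, 0.01, 0.01, 0.01]' --pt "0 0 0" --pt "0 0 0" --pt "0 0 0" --pt "0 0 0" --pt "0 0 0" --yaw '[0, 0, 0, 0, 0]'

```text
time_s: 43.12
position: [0.3621, 0.1334, 0.0444]
tool_rot: [[-0.675, 0.738, -0.0], [0.738, 0.675, 0.0], [0.0, -0.0, -1.0]]
ft_force: [-0.4, 0.2, -1.7]
grip_width: 0.0145
gripper_force: 107.2
```

```bash
python3 - <<'E'
from h import *
np.set_printoptions(precision=4,suppress=True)
s=env.observe();p=s['position'];a=np.arctan2(*s['tool_rot'][1::-1,0]);print(p,np.degrees(a),s['grip_width'],s['ft_force'],s['wrist_torque'])
print('cup',p[:2]-.101*np.array([np.cos(a),np.sin(a)]))
snap('side','d14')
g=cv2.imread('pics/d14_raw.png')[225:310,230:370]
cv2.imwrite('pics/m14.png',cv2.resize(g,None,fx=5.7,fy=5.7,interpolation=cv2.INTER_CUBIC))
E
```

```text
[0.3621 0.1334 0.0444] 132.41601424095168 0.014483495578632537 [-0.4077  0.2228 -1.7433] [ 0.1121  0.1072 -0.0333]
cup [0.4303 0.0588]
```

View pics/m14.png

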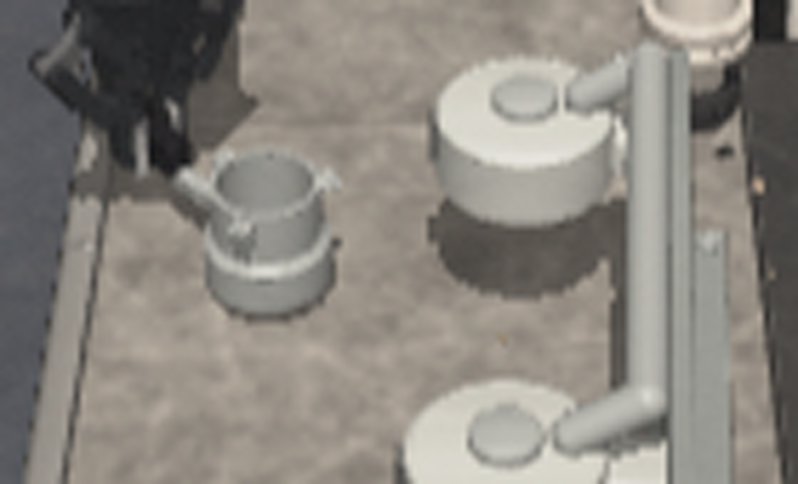

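Cup A is held level in front of the left head: foot edges at crop u=206 and 334, head disc at 434 to 613.

```bash
python3 - <<'E'
from h import *
S=cam('side'); g=lambda u:230+u/5.7
print('foot',xu(S,g(206),g(334),.059,.035,.43),'rim',xu(S,g(213),g(320),.059,.0723,.43),'headL',xu(S,g(434),g(613),.059,.126))
E
```

```text
foot [0.43218433 0.03352939] rim [0.4319982  0.02764729] headL [0.56492042 0.04550742]
```

jog_arm --hand '[0.01, 0.01, 0.01, 0.01, 0.01]' --pt "0.03 0 0" --pt "0.035 0 0" --pt "0.035 0 0" --pt "0.024 0 0" --pt "0.01 0 0" --yaw '[0, 0, 0, 0, 0]'

```text
time_s: 43.8
position: [0.4969, 0.1332, 0.0441]
tool_rot: [[-0.674, 0.739, 0.0], [0.739, 0.674, 0.0], [-0.0, 0.0, -1.0]]
ft_force: [-0.6, -0.6, -1.7]
grip_width: 0.0145
gripper_force: 107.4
```

jog_arm --hand '[0.01, 0.01, 0.01, 0.01, 0.01]' --pt "0 0 0" --pt "0 0 0" --pt "0 0 0.003" --pt "0 0 0.003" --pt "0 0 0.002" --yaw '[0, 0, 0, 0, 0]'

```text
time_s: 44.42
position: [0.4961, 0.1334, 0.0527]
tool_rot: [[-0.674, 0.738, 0.0], [0.738, 0.674, -0.0], [-0.0, 0.0, -1.0]]
ft_force: [-0.5, -0.5, -2.2]
grip_width: 0.0144
gripper_force: 107.4
```

jog_arm --hand '[0.01, 0.01, 0.01, 0.01, 0.01]' --pt "0 0 0.002" --pt "0 0 0.002" --pt "0 0 0.001" --pt "0 0 0" --pt "0 0 0" --yaw '[0, 0, 0, 0, 0]'

```text
time_s: 45.05
position: [0.4961, 0.1333, 0.0573]
tool_rot: [[-0.674, 0.739, -0.0], [0.739, 0.674, 0.0], [0.0, -0.0, -1.0]]
ft_force: [-0.0, 1.1, -2.6]
grip_width: 0.0143
gripper_force: 107.4
```

```bash
python3 -c "
from h import *
s=env.observe();print(s['position'],s['ft_force'],s['wrist_torque'],s['grip_width'])"
```

```text
[0.49614078 0.13330708 0.05729718] [-6.03426991e-04  1.14884070e+00 -2.55077334e+00] [ 0.12918066  0.11640243 -0.00346508] 0.014270804001269203
```

jog_arm --hand '[0.01, 0.01, 0.01, 0.01, 0.01]' --pt "0 0 0.002" --pt "0 0 0.002" --pt "0 0 0.001" --pt "0 0 0" --pt "0 0 0" --yaw '[0, 0, 0, 0, 0]'

```text
time_s: 45.68
position: [0.4961, 0.1333, 0.0623]
tool_rot: [[-0.674, 0.738, -0.0], [0.738, 0.674, -0.0], [0.0, -0.0, -1.0]]
ft_force: [-0.8, 0.3, -2.4]
grip_width: 0.0141
gripper_force: 107.4
```

jog_arm --hand '[0.01, 0.01, 0.01, 0.01, 0.01]' --pt "0 0 0.002" --pt "0 0 0.002" --pt "0 0 0.002" --pt "0 0 0" --pt "0 0 0" --yaw '[0, 0, 0, 0, 0]'

```text
time_s: 46.3
position: [0.4961, 0.1333, 0.0684]
tool_rot: [[-0.674, 0.738, -0.0], [0.738, 0.674, 0.0], [0.0, -0.0, -1.0]]
ft_force: [-0.1, 0.6, -1.9]
grip_width: 0.0147
gripper_force: 107.4
```

jog_arm --hand '[0.01, 0.01, 0.01, 0.01, 0.01]' --pt "0 0 0.003" --pt "0 0 0.003" --pt "0 0 0.002" --pt "0 0 0" --pt "0 0 0" --yaw '[0, 0, 0, 0, 0]'

```text
time_s: 46.92
position: [0.4961, 0.1333, 0.0763]
tool_rot: [[-0.674, 0.738, -0.0], [0.738, 0.674, -0.0], [0.0, -0.0, -1.0]]
ft_force: [0.1, -0.6, -1.5]
grip_width: 0.0146
gripper_force: 107.4
```

```bash
python3 -c "
from h import *
s=env.observe();print(s['position'],s['ft_force'],s['wrist_torque'],s['grip_width'])"
```

```text
[0.49613294 0.13330151 0.07632446] [ 0.10191934 -0.56241702 -1.45492476] [ 0.11418073  0.11193323 -0.05994422] 0.01460586093750899
```

No contact force, so I'll swing it round along the same arc as before.

jog_arm --hand '[0.01, 0.01, 0.01, 0.01, 0.01]' --pt "-0.0054 -0.0058 0" --pt "-0.0054 -0.0058 0" --pt "-0.0045 -0.0065 0" --pt "-0.0044 -0.0066 0" --pt "0 0 0" --yaw '[0.0785, 0.0785, 0.0785, 0.0785, 0]'

```text
time_s: 47.55
position: [0.4763, 0.1084, 0.0763]
tool_rot: [[-0.869, 0.495, -0.0], [0.495, 0.869, -0.0], [0.0, -0.0, -1.0]]
ft_force: [0.2, 0.7, -1.7]
grip_width: 0.0147
gripper_force: 107.4
```

jog_arm --hand '[0.01, 0.01, 0.01, 0.01, 0.01]' --pt "-0.0034 -0.0072 0" --pt "-0.0034 -0.0072 0" --pt "-0.0022 -0.0076 0" --pt "-0.0022 -0.0076 0" --pt "0 0 0" --yaw '[0.0785, 0.0785, 0.0785, 0.0785, 0]'

```text
time_s: 48.18
position: [0.4654, 0.0789, 0.0764]
tool_rot: [[-0.979, 0.204, 0.0], [0.204, 0.979, -0.0], [-0.0, -0.0, -1.0]]
ft_force: [-0.0, 0.4, -1.8]
grip_width: 0.0147
gripper_force: 107.4
```

jog_arm --hand '[0.01, 0.01, 0.01, 0.01, 0.01]' --pt "-0.001 -0.0079 0" --pt "-0.0009 -0.0078 0" --pt "0 0 0" --pt "0 0 0" --pt "0 0 0" --yaw '[0.0785, 0.0785, 0, 0, 0]'

```text
time_s: 48.8
position: [0.4634, 0.0636, 0.0764]
tool_rot: [[-0.999, 0.047, 0.0], [0.047, 0.999, 0.0], [-0.0, 0.0, -1.0]]
ft_force: [-0.2, -0.4, -1.7]
grip_width: 0.0146
gripper_force: 107.4
```

jog_arm --hand '[0.01, 0.01, 0.01, 0.01, 0.01]' --pt "0 0 -0.003" --pt "0 0 -0.002" --pt "0 0 -0.002" --pt "0 0 0" --pt "0 0 0" --yaw '[0, 0, 0, 0, 0]'

```text
time_s: 49.42
position: [0.4634, 0.0633, 0.0694]
tool_rot: [[-0.999, 0.046, 0.0], [0.046, 0.999, -0.0], [-0.0, -0.0, -1.0]]
ft_force: [-0.4, 1.3, -2.0]
grip_width: 0.0146
gripper_force: 107.4
```

jog_arm --hand '[0.01, 0.01, 0.01, 0.01, 0.01]' --pt "0 0 -0.001" --pt "0 0 -0.001" --pt "0 0 -0.001" --pt "0 0 0" --pt "0 0 0" --yaw '[0, 0, 0, 0, 0]'

```text
time_s: 50.05
position: [0.4635, 0.0633, 0.0667]
tool_rot: [[-0.999, 0.046, 0.001], [0.046, 0.999, -0.0], [-0.001, -0.0, -1.0]]
ft_force: [-1.8, 0.8, 4.8]
grip_width: 0.0142
gripper_force: 108.4
```

Seated, with the same contact sign as the first cup. Release and withdraw.

jog_arm --hand '[0.02, 0.03, 0.04, 0.04, 0.04]' --pt "0 0 0" --pt "0 0 0" --pt "0 0 0" --pt "0 0 0" --pt "0 0 0" --yaw '[0, 0, 0, 0, 0]'

```text
time_s: 50.68
position: [0.4634, 0.0633, 0.0663]
tool_rot: [[-0.999, 0.046, -0.0], [0.046, 0.999, -0.0], [0.0, -0.0, -1.0]]
ft_force: [0.3, 0.2, 0.0]
grip_width: 0.0398
gripper_force: 0.0
```

jog_arm --hand '[0.04, 0.04, 0.04, 0.04, 0.04]' --pt "0 0 0.01" --pt "0 0 0.02" --pt "-0.005 0 0.03" --pt "-0.01 0 0.03" --pt "-0.02 0 0.03" --yaw '[0, 0, 0, 0, 0]'

```text
time_s: 51.3
position: [0.4282, 0.0633, 0.188]
tool_rot: [[-0.999, 0.046, 0.001], [0.046, 0.999, -0.0], [-0.001, -0.0, -1.0]]
ft_force: [0.8, -0.4, -1.0]
grip_width: 0.0396
gripper_force: 0.0
```

jog_arm --hand '[0.04, 0.04, 0.04, 0.04, 0.04]' --pt "-0.015 0.02 0.03" --pt "-0.01 0.05 0.02" --pt "-0.01 0.055 0" --pt "0 0.06 0" --pt "0 0.06 0" --yaw '[0, 0, 0, 0, 0]'

```text
time_s: 51.92
position: [0.3929, 0.3102, 0.2374]
tool_rot: [[-0.999, 0.046, 0.001], [0.046, 0.999, 0.0], [-0.001, 0.0, -1.0]]
ft_force: [0.9, -0.7, 0.0]
grip_width: 0.0403
gripper_force: 0.0
```

jog_arm --hand '[0.04, 0.04, 0.04, 0.04, 0.04]' --pt "0 0.04 0" --pt "0 0.02 0" --pt "0 0 0" --pt "0 0 0" --pt "0 0 0" --yaw '[0, 0, 0, 0, 0]'

```text
time_s: 52.55
position: [0.3936, 0.3673, 0.2366]
tool_rot: [[-0.999, 0.047, 0.0], [0.047, 0.999, -0.0], [-0.0, -0.0, -1.0]]
ft_force: [-0.6, -0.2, 0.2]
grip_width: 0.04
gripper_force: 0.0
```

```bash
python3 - <<'E'
from h import *
np.set_printoptions(precision=4,suppress=True)
snap('side','d15');S=cam('side');im=cv2.imread('pics/d15_raw.png')
# dark handle bars near expected places, compared with a level locked cup (bar 70..130 mm in front, z .055-.081)
for n,h in(('R',(.5535,-.191)),('L',(.565,.059))):
    c=np.array([proj(S,(h[0]-.1,h[1]+.005,.068)),]).mean(0); x0,y0=(c-[28,16]).astype(int)
    m=(im[y0:y0+32,x0:x0+50].max(2)<55).astype(np.uint8); k,l,st,cen=cv2.connectedComponentsWithStats(m); i=1+st[1:,4].argmax()
    ys,xs=np.where(l==i); r=cv2.minAreaRect(np.c_[xs,ys].astype(np.float32))
    print(n,'expected',c.round(1),'found',(cen[i]+[x0,y0]).round(1),'bbox',st[i],'slope',np.polyfit(xs,ys,1)[0].round(3))
# other loose things: changes against the first side view
d=cv2.absdiff(im,cv2.imread('pics/d0_raw.png')).max(2)
for n,P in(('holder/pad zone',(340,190,375,275)),('tray',(245,360,365,430)),('decoy',(300,145,335,180))):
    x0,y0,x1,y1=P;print(n,(d[y0:y1,x0:x1]>40).mean().round(3))
hsv=cv2.cvtColor(im,cv2.COLOR_BGR2HSV);m=((hsv[...,0]<20)&(hsv[...,1]>85)&(hsv[...,2]>40)).astype(np.uint8)
k,l,st,cen=cv2.connectedComponentsWithStats(m[230:440,240:370])
for s,c in zip(st[1:],cen[1:]):
    if s[4]>60: print('wood',c+[240,230],s[4],atz(S,*(c+[240,230]),.026).round(3))
print(env.observe()['time_s'],env.observe()['ft_force'])
E
```

```text
R expected [280.  316.3] found [279.3 316.2] bbox [ 16  12  23  10 193] slope 0.033
L expected [288.1 256.3] found [287.6 256.4] bbox [ 18  13  20   8 148] slope 0.029
holder/pad zone 0.0
tray 0.22
decoy 0.0
wood [280.3473 388.2506] 838 [ 0.462 -0.382  0.026]
wood [332.0256 388.5801] 624 [ 0.584 -0.384  0.026]
wood [304.8875 409.4148] 880 [ 0.521 -0.441  0.026]
52.6 [ 0.0723  0.6311 -0.0744]
```

Both handles are where a locked, level cup's would be. All three offcuts are in the tray and the bystander objects haven't moved, so I'm handing in.

```bash
python3 -c "
from rig import env
print(env.close_job())"
```

```text
the job is handed in; nothing more can be done
None
```

The job is done and handed in at about 53 s: all three offcuts are in the tray, one cup is locked level in each head, and the tool holder, pad and stop pin were not moved.

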